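Line up and bolt the hammer-rest cover plate with a drift pin

TASK

The cover plate on the hammer rest has slipped along, so its holes no longer line up with those beneath. Push the red-handled drift pin fully home through the red-ringed hole to draw the plate into line, and with the drift still in place fit the brass-headed bolt fully home in the other hole. Then pull the drift out and stand it fully down in its own pale stand again, leaving the plate flat and bolted and everything else on the bench where it is.

Things in the scene. Friction and masses are not known exactly. Their poses are not given: they have to be found in the camera images.
- rest: hammer rest, a fixed beech block 90 (x) x 200 (y) x 60 (z) mm with two vertical through holes of 20 mm diameter, 110 mm apart; brass lips 8 mm high and wide run along both long sides on top and guide the cover plate (1 mm play each side), so the plate can slide only along the rest's y axis. A brass knob sticks out of the +x side (to 90 mm from the centre, not used, does not turn). Origin: centre of the underside; z up; stands on the bench.
- rest_hole_a (a point): centre of the drift hole's mouth in the rest's top face (60 mm above the bench, under the plate), at y = +55 mm of the rest
- rest_hole_b (a point): centre of the bolt hole's mouth in the rest's top face (60 mm above the bench, under the plate), at y = -55 mm of the rest
- plate: loose aluminium cover plate 70 (x) x 170 (y) x 10 (z) mm, about 0.3 kg, oiled and easily slid (friction about 0.25), lying flat on the rest between the lips, its two through holes (20 mm diameter, 110 mm apart, at y = +55 and -55 mm) displaced 7 to 10 mm along the rest's -y direction from the rest's holes at the start. Origin: centre of the underside. Its top face is 70 mm above the bench.
- plate_hole_a (a point): centre of the mouth of the plate's red-ringed (drift) hole, in its top face
- plate_hole_b (a point): centre of the mouth of the plate's plain (bolt) hole, in its top face
- drift: steel drift pin, 105 mm long, about 0.14 kg: red round handle 26 mm in diameter and 45 mm tall above the shoulder; below it a shank 60 mm long, 18 mm in diameter for the upper 26 mm, then tapering evenly over 34 mm to a flat tip of 6 mm. Origin: on the axis at the shoulder (underside of the handle); z up towards the handle. The metal shank is polished and oiled. Starts upright in its stand with the shoulder on the stand's top. Fully home, the shoulder lies on the plate.
- bolt: plain unthreaded bolt, 86 mm long, about 0.15 kg: round brass head 28 mm in diameter and 36 mm tall above the shoulder; below it a smooth shank 14 mm in diameter and 50 mm long, the last 4 mm tapering to 10 mm. Origin: on the axis at the shoulder (underside of the head); z up towards the head. The metal shank is polished and oiled. Starts upright in its stand with the shoulder on the stand's top. Fully home, the shoulder lies on the plate.
- drift_stand: the drift's stand, a fixed pale beech block 64 x 64 x 66 mm high with a vertical through hole of 22 mm diameter in the middle. Origin: centre of the underside, under the hole.
- bolt_stand: the bolt's stand, a fixed dark wood block 64 x 64 x 60 mm high with a vertical through hole of 19 mm diameter in the middle. Origin: centre of the underside, under the hole.
- tail1: bystander: beech hammer tail lying on the bench, 115 x 14 x 34 mm; origin at the underside
- tail2: bystander: a second beech hammer tail, same size; origin at the underside
- jar: bystander: frosted glass jar with dark lid, 68 mm in diameter, 96 mm tall; origin at the underside
- tin: bystander: round copper tin, 93 mm in diameter, 49 mm tall; origin at the underside
- damper_lever: bystander: reddish cherry damper lever lying on the bench, 150 x 14 x 38 mm; origin at the underside
- brush: bystander: brush lying on the bench, 170 mm long
Things that resemble listed ones, but are neither listed nor needed, are in the scene too. Of the things that look like the rest, the largest one is meant.

How it is judged (in metres and radians):
On the way, in this order (a step that is already met when the one before it is completed fails the run):
1. the drift is fully home and upright in the drift hole, and the plate's holes line up (horizontal distance between drift and rest_hole_a below 0.004 m and z of drift in the frame of rest_hole_a between 0.005 and 0.0145 m and angle between drift's own z axis and vertical below 0.08 rad and horizontal distance between plate_hole_a and rest_hole_a below 0.006 m and horizontal distance between plate_hole_b and rest_hole_b below 0.006 m and z of plate_hole_a in the frame of rest_hole_a below 0.013 m and angle between plate's own z axis and vertical below 0.03 rad), for 0.2 s.
2. the bolt is fully home in the bolt hole while the drift is still home (all of step 1 and horizontal distance between bolt and rest_hole_b below 0.005 m and z of bolt in the frame of rest_hole_b between 0.005 and 0.0145 m and angle between bolt's own z axis and vertical below 0.12 rad), for 0.2 s.
At the end, for the whole second after the job is handed in: Bolt home in the bolt hole (shoulder within 4.5 mm of the plate top, 5 mm of the axis, tilt under 0.12 rad); plate flat, its holes within 6 mm of the rest's; drift in its own stand (shoulder within 5 mm of the stand top, 6 mm of its centre, tilt under 0.12 rad); all released and still (horizontal distance between drift and drift_stand below 0.006 m and z of drift in the frame of drift_stand between 0.06 and 0.071 m and angle between each of drift, bolt's own z axis and vertical below 0.12 rad and horizontal distance between bolt and rest_hole_b below 0.005 m and z of bolt in the frame of rest_hole_b between 0.005 and 0.0145 m and horizontal distance between plate_hole_a and rest_hole_a below 0.006 m and horizontal distance between plate_hole_b and rest_hole_b below 0.006 m and z of plate_hole_a in the frame of rest_hole_a below 0.013 m and angle between plate's own z axis and vertical below 0.03 rad and linear speed of each of drift, bolt, plate below 0.02 m/s); the robot touches nothing.
It fails at once if a bystander (hammer tail, jar, tin, damper lever, brush) is moved by more than 20 mm (distance of any of tail1, tail2, jar, tin, damper_lever, brush from where it was at the start of the episode above 0.02 m).
It also fails if it takes over 72 s, if anything falls off the work surface, if the arm or the gripper's body presses on something with over 40 N, if the wrist force passes 120 N, or if a joint passes its speed limit or range.

ROBOT

A 7-joint arm with a two-finger parallel gripper is mounted at the origin on the work surface. World frame = base frame: x ahead of the robot, y to its left, z up, the work surface at z = 0. Lengths are in m, angles in degrees, forces in N, time in s.
With the tool pointing down it reaches from about 0.425 to 0.95 m from the base axis. Payload 4.7 kg.
Tool frame: the origin (TCP) lies midway between the tips of the shut fingers; the grasp point (between the pads) lies 19 mm behind it; x points along the fingers, y is the direction in which the jaws open and shut, and the axes are right-handed (so a half turn about x gives the same grasp; the last joint's range is limited). The gripper opens to 87 mm and grips with 3 to 60 N. Pads are 19 mm wide; open, the fingers measure 117 mm over their backs; the gripper's body (75 mm by 190 mm) begins 51 mm behind the grasp point.
Start: joints at [74.949, 26.849, -2.785, 87.806, 1.381, 65.374, -4.715], TCP at [0.156, -0.657, 0.223] pointing down, gripper open.
Joint ranges: [-148.3, 148.3], [-19.14, 114.17], [-79.39, 73.82], [5.75, 140.21], [-59.74, 239.74], [12.07, 113.84], [-152.46, 152.46]. Speed limits (degrees/s): [147.25, 147.25, 180, 180, 180, 180, 180].

INTERFACE

Orientations are given as a 3x3 rotation matrix whose columns are the frame's x, y, z axes.
In Python, from workcell import read_state, grab_frame, job_done, search_frame, cut_out, spot_point gives the robot as it stands.
- The arm moves only by the shell command python3 -m crank 'ROWS' [FORCE]. ROWS is JSON, a list that holds one entry, the list of rows, each a list of 7 numbers: the finger opening in cm, from 0 to 8.7, then the shift along the tool's x, y, z in cm, then the turn, a rotation vector about the tool's x, y, z in degrees. A call has 1 to 5 rows; each row is the pose to reach, as a shift and turn from the pose commanded when the call began, along the tool's axes at that moment; what a row does not reach only later rows make up. A row lasts 1/12 s, in which the tool goes at most 41.7 mm and 7.16 degrees, less where a joint would pass 70% of its speed; a pose out of reach is approached as far as the arm can. A call with a gripper value outside its range is refused whole. The fingers move at their own pace and stop on an object; FORCE is the grip in N (left out, the last holds). Time passes only in rows, so rows that repeat a pose let the fingers close. It gives the time, the measured TCP pose, the force and the opening at its end, in the units of the state.
- read_state(): the state, without advancing time (a new reading comes with each control period).
- grab_frame(name): name is "side" or "top"; returns a dict with "pixels" (400x640x3 uint8, red, green, blue), "depth" (400x640 float32, m along the optical axis (not along the pixel's ray), 0 where there is no reading), "fx", "fy", "cx", "cy" (pixels), "extrinsics" (4x4, takes a point from camera to world coordinates). Camera axes: x right, y down, z forward; pixel columns grow to the right and rows downward; lengths in m; the calibration is good to about 2 mm. A picture is of the moment at which its call begins.
- job_done(): hands the job in, once; it reports no verdict.
Trained networks look in the newest picture that a camera, given by its name, has taken for a name from the list of things; names that differ only in an ending like _2 or _b are one class to them, and where a whole thing is asked for, a point or a joint stands for the part that bears it (a point fixed in the world has none). Each returns a list of dicts, best first, with "confidence" (0 to 1); they miss things now and then, are a little off and sometimes report something else, mostly with a low value. They report only what shows in the picture. A call takes as long as a camera call. They do not tell look-alikes from the thing itself.
- search_frame(camera, target): "centre" ([column, row] in pixels, amid what is visible of it).
- cut_out(camera, target): "pixels" (400x640 bool, what is visible of it) and "centre" ([column, row] in pixels, amid what is visible of it).
- spot_point(camera, target): "centre" ([column, row] in pixels: a listed point, or the origin of a listed thing).
The state is a dict: "t": time; "q": joint angles; "dq": joint speeds; "effort": joint torques, N m; "tcp_pos": TCP position; "eef_rot": TCP orientation; "ft_force": force on the tool from outside, world axes, zero at the start; "wrist_torque": the same for the moment, N m; "gripper_width": opening from 0.0 (shut) to 1.0 (fully open).
Only numpy, scipy, OpenCV 4.12 (cv2) and the standard library are available. Lean on these libraries where they do the work, as an engineer would, in place of code of your own. Each camera call takes 0.05 s, during which the arm holds its last target.

## Working session

There is one attempt and no reset: what is moved stays moved. The work goes in short steps, Python scripts to look and compute and a shell command to move; the robot and the scene stay as the last step left them, time stands still between calls to the robot, and variables do not carry over. Pictures are saved under pics/ and viewed, and the job is handed in when it is done.

```bash
ls; mkdir -p pics; python3 - <<'E'
from workcell import *
import cv2
s=read_state();print(s)
for n in("side","top"):
    f=grab_frame(n);cv2.imwrite(f"pics/{n}0.png",f["pixels"][:,:,::-1]);print(n,f["fx"],f["cx"],f["extrinsics"])
E
```

```text
pics
{'t': 0.0, 'q': array([74.94699771, 26.89724868, -2.78491821, 87.8736573 ,  1.38102891,
       65.37499855, -4.7169487 ]), 'dq': array([ 0.01009494, -0.04780121, -0.00056587,  0.11783437,  0.01167025,
       -0.10576409, -0.01929458]), 'effort': array([ 1.08995068e-04, -5.07969546e+01, -8.05759127e-02, -2.36160547e+01,
       -6.11477648e-02,  3.78687470e-02,  1.82005047e-04]), 'tcp_pos': array([ 0.1562732 , -0.65604315,  0.22150064]), 'eef_rot': array([[-5.22703499e-04,  2.31715090e-01, -9.72783554e-01],
       [ 1.88970903e-03, -9.72781722e-01, -2.31715669e-01],
       [-9.99998078e-01, -1.95939646e-03,  7.06023116e-05]]), 'ft_force': array([ 0.2441082 , -0.18100656,  0.38839844]), 'wrist_torque': array([-0.00313543, -0.01721787,  0.0503838 ]), 'gripper_width': 1.0003533758435534}
side 361.4743508914717 316.4895425349824 [[ 0.9797135  -0.1064772   0.1697765   0.32217475]
 [-0.1998613  -0.45686835  0.86679108 -0.88649355]
 [-0.01472798 -0.88313867 -0.46888076  0.5663939 ]
 [ 0.          0.          0.          1.        ]]
top 382.5499483666088 323.8055177865434 [[-0.01517713 -0.99300899  0.11705896  0.36979083]
 [-0.99984391  0.01401314 -0.01076034 -0.00180108]
 [ 0.00904476 -0.117204   -0.99306667  1.16753298]
 [ 0.          0.          0.          1.        ]]
```

View pics/side0.png

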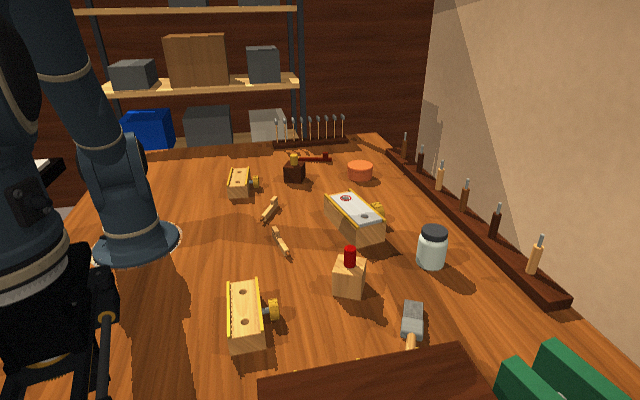

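View pics/top0.png

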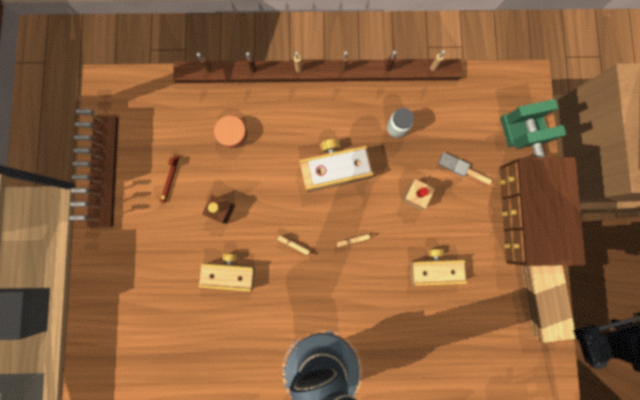

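Both views show the rest with the plate (top ~[336,167]), the drift in its pale stand (~[421,193]) and the bolt in its dark stand (~[215,209]). The two smaller rests, at [227,275] and [439,271], are look-alikes.

```bash
cat > h.py <<'E'
from workcell import *
import numpy as np, cv2
def ray(f,c,z):
    E=f["extrinsics"]; d=E[:3,:3]@np.array([(c[0]-f["cx"])/f["fx"],(c[1]-f["cy"])/f["fy"],1])
    return E[:3,3]+d*(z-E[2,3])/d[2]
def cloud(f,m=None):
    v,u=np.nonzero((f["depth"]>0)&(m if m is not None else True)); d=f["depth"][v,u]
    P=np.c_[(u-f["cx"])/f["fx"]*d,(v-f["cy"])/f["fy"]*d,d]
    return P@f["extrinsics"][:3,:3].T+f["extrinsics"][:3,3]
def look(n,save=None):
    f=grab_frame(n)
    if save: cv2.imwrite(f"pics/{save}.png",f["pixels"][:,:,::-1])
    return f
E
python3 - <<'E'
from h import *
np.set_printoptions(precision=4,suppress=True)
Z=dict(plate_hole_a=.07,plate_hole_b=.07,rest_hole_a=.06,drift=.066,bolt=.06,plate=.06,rest=0,drift_stand=0,bolt_stand=0)
for n in("side","top"):
    f=look(n)
    for t,z in Z.items():
        for r in spot_point(n,t)[:3]: print(n,t,round(r["confidence"],2),np.round(r["centre"],1),ray(f,r["centre"],z))
    for t in("drift","bolt","plate","rest","drift_stand","bolt_stand"):
        for r in cut_out(n,t)[:3]:
            P=cloud(f,r["pixels"]); 
            if len(P)<5: continue
            zm=np.percentile(P[:,2],95); T=P[P[:,2]>zm-.006]
            print(" cut",n,t,round(r["confidence"],2),np.round(r["centre"],1),len(P),"ztop",round(zm,4),"mid top",(np.percentile(T,2,0)+np.percentile(T,98,0))/2)
E
```

```text
side plate_hole_a 0.85 [364.2 219.7] [ 0.5946 -0.1312  0.07  ]
side plate_hole_a 0.81 [346.1 197.4] [ 0.5819 -0.0039  0.07  ]
side plate_hole_a 0.36 [410.6 340. ] [ 0.5514 -0.5078  0.07  ]
side plate_hole_b 0.85 [364.2 219.7] [ 0.5946 -0.1312  0.07  ]
side plate_hole_b 0.81 [346.1 197.4] [ 0.5819 -0.0039  0.07  ]
side plate_hole_b 0.36 [410.6 340. ] [ 0.5514 -0.5078  0.07  ]
side rest_hole_a 0.92 [360.9 218.6] [ 0.5933 -0.1088  0.06  ]
side rest_hole_a 0.73 [240.1 288.6] [ 0.2749 -0.3105  0.06  ]
side rest_hole_a 0.7 [236.9 176.2] [0.2734 0.2394 0.06  ]
side drift 0.69 [348.8 267.9] [ 0.504 -0.303  0.066]
side bolt 0.46 [290.5 161.5] [0.4652 0.3232 0.06  ]
side bolt 0.41 [362.  214.7] [ 0.6023 -0.0904  0.06  ]
side plate 0.41 [295.9 163.4] [0.4816 0.3012 0.06  ]
side rest 0.86 [352.4 225.9] [ 0.5896 -0.0492  0.    ]
side rest 0.84 [242.1 190.3] [0.2842 0.2511 0.    ]
side rest 0.56 [243.8 321.5] [ 0.275 -0.341  0.   ]
side drift_stand 0.88 [348.4 286.7] [ 0.509  -0.2889  0.    ]
side bolt_stand 0.98 [293.1 177.6] [0.4704 0.3123 0.    ]
 cut side drift 0.67 [346.8 256.2] 234 ztop 0.11
[... 1995 characters left out ...]
509  -0.2907  0.1116]
 cut top bolt 0.49 [214.6 207.4] 104 ztop 0.0997 mid top [0.474  0.2986 0.0977]
 cut top plate 0.81 [339.3 163.6] 1324 ztop 0.0742 mid top [ 0.5899 -0.058   0.0717]
 cut top rest 0.75 [229.7 276.3] 1425 ztop 0.0519 mid top [0.2779 0.2721 0.0502]
 cut top rest 0.59 [436.6 270.9] 1453 ztop 0.0522 mid top [ 0.2807 -0.3426  0.0507]
 cut top rest 0.56 [326.4 180.3] 970 ztop 0.0705 mid top [ 0.586  -0.0476  0.0685]
 cut top drift_stand 0.86 [415.9 196.1] 517 ztop 0.0705 mid top [ 0.5078 -0.2903  0.0709]
 cut top drift_stand 0.22 [399.6 124.3] 590 ztop 0.0994 mid top [ 0.7267 -0.2458  0.0972]
 cut top bolt_stand 0.64 [219.8 212.3] 456 ztop 0.0633 mid top [0.4732 0.2982 0.0612]
```

```bash
python3 - <<'E'
import cv2
a=cv2.imread("pics/side0.png");b=cv2.imread("pics/top0.png")
x=cv2.resize(a[170:310,310:400],None,fx=4,fy=4,interpolation=cv2.INTER_CUBIC)
y=cv2.resize(b[130:210,290:390],None,fx=4,fy=4,interpolation=cv2.INTER_CUBIC)
z=cv2.resize(a[140:200,270:330],None,fx=4,fy=4,interpolation=cv2.INTER_CUBIC)
cv2.imwrite("pics/c1.png",x);cv2.imwrite("pics/c2.png",y);cv2.imwrite("pics/c3.png",z)
E
```

```text
(no output)
```

View pics/c1.png

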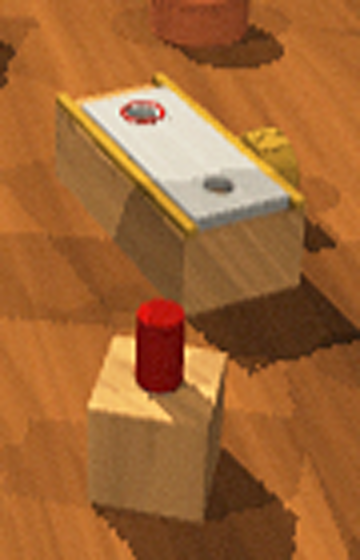

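View pics/c2.png

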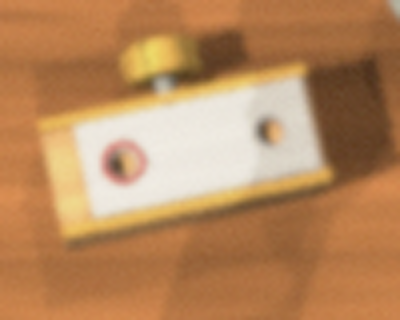

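```bash
cat >> h.py <<'E'
from scipy.optimize import least_squares
def proj(f,P):
    E=f["extrinsics"]; Q=(np.asarray(P)-E[:3,3])@E[:3,:3]
    return np.c_[f["fx"]*Q[:,0]/Q[:,2]+f["cx"],f["fy"]*Q[:,1]/Q[:,2]+f["cy"]]
A=np.linspace(0,2*np.pi,48,endpoint=False)
def cyl(x,y,z0,z1,r):
    return np.vstack([np.c_[x+r*np.cos(A),y+r*np.sin(A),0*A+z] for z in(z0,z1)])
def hullc(p):
    h=cv2.convexHull(p.astype(np.float32)); m=cv2.moments(h); return np.array([m["m10"]/m["m00"],m["m01"]/m["m00"]]),m["m00"]
def fitcyl(f,m,z0,z1,r,x0):
    v,u=np.nonzero(m); c=np.array([u.mean(),v.mean()])
    s=least_squares(lambda q:hullc(proj(f,cyl(q[0],q[1],z0,z1,r)))[0]-c,x0,diff_step=1e-3)
    return s.x,len(u),hullc(proj(f,cyl(*s.x,z0,z1,r)))[1]
def hsv(f): return cv2.cvtColor(f["pixels"],cv2.COLOR_RGB2HSV).astype(int)
def box(m,f,x,y,z,r):
    o=np.zeros(m.shape,bool); c=proj(f,[[x,y,z]])[0]; k=int(r*f["fx"]/0.9)
    u,v=int(c[0]),int(c[1]); o[v-k:v+k,u-k:u+k]=1; return m&o
def red(f):
    h=hsv(f); return ((h[...,0]<6)|(h[...,0]>172))&(h[...,1]>150)&(h[...,2]>60)
def white(f):
    h=hsv(f); return (h[...,1]<60)&(h[...,2]>90)
def yellow(f):
    h=hsv(f); return (h[...,0]>20)&(h[...,0]<32)&(h[...,1]>170)&(h[...,2]>60)
E
python3 - <<'E'
from h import *
np.set_printoptions(precision=4,suppress=True)
for n in("side","top"):
    f=look(n)
    m=box(red(f),f,.508,-.292,.09,.06); print(n,"drift",*fitcyl(f,m,.066,.111,.013,[.508,-.292]))
    m=box(yellow(f),f,.473,.298,.08,.05); print(n,"bolt",*fitcyl(f,m,.06,.096,.014,[.473,.298]))
    m=box(red(f),f,.585,0,.07,.04); v,u=np.nonzero(m); 
    (c,ax,an)=cv2.minAreaRect(np.c_[u,v].astype(np.float32)); print(n,"ring",len(u),ray(f,[u.mean(),v.mean()],.07),ray(f,c,.07))
    m=box(white(f),f,.59,-.06,.07,.14)
    v,u=np.nonzero(m); P=np.array([ray(f,(a,b),.07)[:2] for a,b in zip(u,v)])
    c,ax,an=cv2.minAreaRect((P*1000).astype(np.float32)); print(n,"plate",len(u),c,ax,an)
    o=f["pixels"].copy(); o[m]=[0,0,255]; 
    m=box(yellow(f),f,.59,-.06,.07,.16);o[m]=[255,0,255]
    m=box(red(f),f,.585,0,.07,.04);o[m]=[0,255,0]
    m=box(yellow(f),f,.473,.298,.08,.05);o[m]=[255,0,255]
    c=proj(f,[[.55,0,.07]])[0].astype(int); 
    cv2.imwrite(f"pics/m_{n}.png",cv2.resize(o[120:310,190:450],None,fx=3,fy=3,interpolation=cv2.INTER_NEAREST)[:,:,::-1])
E
```

```text
side drift [ 0.5081 -0.2919] 261 279.7836468007881
side bolt [0.4778 0.3416] 7 87.94179906509817
side ring 13 [ 0.5773 -0.0094  0.07  ] [ 0.5775 -0.009   0.07  ]
side plate 807 (590.6792602539062, -64.85320281982422) (69.4118881225586, 180.12423706054688) 11.706206321716309
top drift [ 0.5111 -0.2944] 61 107.27734915586188h.py:24: RuntimeWarning: Mean of empty slice.
  v,u=np.nonzero(m); c=np.array([u.mean(),v.mean()])
  ret = ret.dtype.type(ret / rcount)
Traceback (most recent call last):
  File "h.py", line 25, in fitcyl
    s=least_squares(lambda q:hullc(proj(f,cyl(q[0],q[1],z0,z1,r)))[0]-c,x0,diff_step=1e-3)
ValueError: Residuals are not finite in the initial point.
```

View pics/m_side.png

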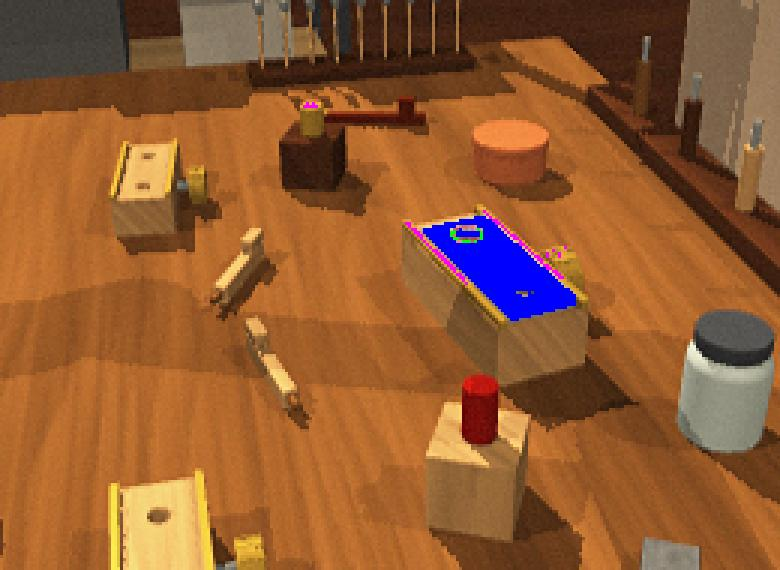

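```bash
cat >> h.py <<'E'
from scipy.optimize import minimize
def yellow(f):
    h=hsv(f); return (h[...,0]>18)&(h[...,0]<36)&(h[...,1]>130)&(h[...,2]>50)
def red(f):
    h=hsv(f); return ((h[...,0]<7)|(h[...,0]>170))&(h[...,1]>110)&(h[...,2]>40)
def bx(x,y,yaw,lx,ly,z0,z1):
    c,s=np.cos(yaw),np.sin(yaw); o=[]
    for z in(z0,z1):
        for a,b in((1,1),(1,-1),(-1,-1),(-1,1)):
            dx,dy=a*lx/2,b*ly/2; o.append([x+c*dx-s*dy,y+s*dx+c*dy,z])
    return np.array(o)
def render(f,P,k=8):
    p=proj(f,P); lo=np.floor(p.min(0)-6).astype(int); hi=np.ceil(p.max(0)+6).astype(int)
    im=np.zeros(((hi[1]-lo[1])*k,(hi[0]-lo[0])*k),np.float32)
    h=cv2.convexHull(p.astype(np.float32))[:,0]
    cv2.fillConvexPoly(im,np.round(((h-lo+.5)*k-.5)*16).astype(np.int32),1.,shift=4)
    im=cv2.resize(im,(hi[0]-lo[0],hi[1]-lo[1]),interpolation=cv2.INTER_AREA)
    o=np.zeros((400,640),np.float32); o[lo[1]:hi[1],lo[0]:hi[0]]=im; return o
def fit(f,m,mk,x0,step):
    m=m.astype(np.float32)
    def c(q):
        r=render(f,mk(*q)); return -np.minimum(r,m).sum()/np.maximum(r,m).sum()
    S=np.vstack([x0]+[np.array(x0)+np.eye(len(x0))[i]*step[i] for i in range(len(x0))])
    r=minimize(c,x0,method="Nelder-Mead",options=dict(initial_simplex=S,xatol=1e-4,fatol=1e-4)); return r.x,-r.fun
E
cat > m.py <<'E'
from h import *
np.set_printoptions(precision=4,suppress=True)
for n in("side","top"):
    f=look(n)
    m=box(red(f),f,.508,-.292,.09,.06); print(n,"drift",fit(f,m,lambda x,y:cyl(x,y,.066,.111,.013),[.508,-.292],[.004,.004]))
    m=box(yellow(f),f,.473,.298,.08,.05); print(n,"bolt",m.sum(),fit(f,m,lambda x,y:cyl(x,y,.06,.096,.014),[.473,.298],[.004,.004]))
    mr=box(red(f),f,.585,0,.07,.035); v,u=np.nonzero(mr); e=cv2.fitEllipse(np.c_[u,v].astype(np.float32)); print(n,"ring",len(u),ray(f,[u.mean(),v.mean()],.07),ray(f,e[0],.07))
    m=box(white(f),f,.59,-.06,.07,.14)|mr
    m=cv2.morphologyEx(m.astype(np.uint8),cv2.MORPH_CLOSE,np.ones((7,7)))>0
    print(n,"plate",fit(f,m,lambda x,y,w:bx(x,y,w,.07,.17,.068,.07),[.59,-.06,.15],[.005,.005,.05]))
    for t,q in(("rest",lambda x,y,w:bx(x,y,w,.09,.2,0,.068)),("drift_stand",lambda x,y,w:bx(x,y,w,.064,.064,0,.066)),("bolt_stand",lambda x,y,w:bx(x,y,w,.064,.064,0,.06))):
        x0=dict(rest=[.588,-.053,.13],drift_stand=[.508,-.291,.5],bolt_stand=[.473,.298,.5])[t]
        for r in cut_out(n,t):
            mm=r["pixels"]; c=proj(f,[[x0[0],x0[1],.04]])[0]
            if np.hypot(*(np.array(r["centre"])-c))<25:
                if t=="rest": mm=mm|m
                else: mm=mm|(box(red(f),f,.508,-.292,.09,.06) if t=="drift_stand" else box(yellow(f),f,.473,.298,.08,.05))
                if t!="rest":
                    z=.066 if t=="drift_stand" else .06; h,rr=(.045,.013) if t=="drift_stand" else (.036,.014)
                print(n,t,fit(f,mm,q,x0,[.005,.005,.1])); break
    o=f["pixels"].copy(); o[m]=[0,0,255];o[mr]=[0,255,0]
    cv2.imwrite(f"pics/m_{n}.png",cv2.resize(o[120:310,190:450],None,fx=3,fy=3,interpolation=cv2.INTER_NEAREST)[:,:,::-1])
E
python3 m.py
```

```text
side drift (array([ 0.5084, -0.2914]), np.float64(0.9203014373779297))
side bolt 62 (array([0.4743, 0.3037]), np.float64(0.6541315913200378))
side ring 25 [ 0.5785 -0.0056  0.07  ] [ 0.5795 -0.0037  0.07  ]
side plate (array([ 0.5913, -0.0653,  0.2042]), np.float64(0.9397381544113159))
side rest (array([ 0.5886, -0.0477,  0.1931]), np.float64(0.8567276000976562))
side drift_stand (array([ 0.5088, -0.2911,  1.1041]), np.float64(0.8918827772140503))
side bolt_stand (array([0.4734, 0.3016, 1.1722]), np.float64(0.8586992621421814))
top drift (array([ 0.5108, -0.2924]), np.float64(0.6710715293884277))
top bolt 91 (array([0.4747, 0.3002]), np.float64(0.7796609997749329))Traceback (most recent call last):
  File "m.py", line 7, in <module>
    mr=box(red(f),f,.585,0,.07,.035); v,u=np.nonzero(mr); e=cv2.fitEllipse(np.c_[u,v].astype(np.float32)); print(n,"ring",len(u),ray(f,[u.mean(),v.mean()],.07),ray(f,e[0],.07))
                                                            ~~~~~~~~~~~~~~^^^^^^^^^^^^^^^^^^^^^^^^^^^^^^^
cv2.error: OpenCV(4.12.0) /io/opencv/modules/imgproc/src/shapedescr.cpp:361: error: (-201:Incorrect size of input array) There should be at least 5 points to fit the ellipse in function 'fitEllipseNoDirect'
```

```bash
python3 - <<'E'
from h import *
np.set_printoptions(precision=4,suppress=True)
f=look("top")
for c in((321,170.2),(357.5,162.5),(340,165.7)): print(ray(f,c,.07))
h=hsv(f)
print(h[163:178,314:329,0]);print(h[163:178,314:329,1])
print(h[186:200,414:430,0])
o=f["pixels"]
cv2.imwrite("pics/t4.png",cv2.resize(o[180:230,190:250],None,fx=8,fy=8,interpolation=cv2.INTER_NEAREST)[:,:,::-1])
E
```

```text
[ 0.5812 -0.0068  0.07  ]
[ 0.6026 -0.1138  0.07  ]
[ 0.5938 -0.0624  0.07  ]
[[18 19 18 18 18 17 17 15 16 18 19 16 19 21 19]
 [19 18 17 16 13 13 12 13 16 19 18 21 18 21 17]
 [19 17 13 14  7  6  5  7  7 10 16 16 19 19 18]
 [18 15 11  7  5  5  6  7  5  5  8 17 16 19 21]
 [17 13  6  4  5  8 11 10  9  8  6  8 16 19 21]
 [16  7  5  4  7 12 15 14 14 12  8  6 10 15 21]
 [14  7  4  5 11 15 16 16 16 15 11  5  7 16 16]
 [14  7  6  5 13 15 16 17 17 16 12  6  5 12 19]
 [14  5  4  6 11 14 16 16 17 15 11  6  6 16 16]
 [14  8  4  5  8 11 15 16 16 13  9  6  9 15 17]
 [15 10  6  4  6  7 11 13 13 10  8  7 13 18 18]
 [18 16  9  5  4  5  7  8  8  7  8 10 14 18 18]
 [18 15 13 11  6  5  5  5  6  7 12 16 18 19 18]
 [19 18 16 15 14  9  9  9 10 14 15 15 21 20 19]
 [18 18 18 17 17 16 16 15 17 18 21 18 19 20 19]]
[[ 14  15  14  16  16  17  17  17  16  16  15  14  15  14  15]
 [ 15  14  15  18  23  31  34  33  29  23  16  14  14  14  15]
 [ 15  15  20  35  49  62  70  67  62  49  28  18  15  15  14]
 [ 16  20  39  65  82  86  83  84  80  77  52  30  16  15  15]
 [ 17  32  61  86  86  79  74  77  79  77  74  51
[... 659 characters left out ...]
16 17 16 15 15 15 16 16 16 16 15 14]
 [21 18 16 16 16 15 14 12 10 10  9 10 11 13 14 15]
 [20 18 17 15 14 13 11  7  6  5  4  5  6 10 12 14]
 [20 18 16 14 13 10  6  4  2  2  2  2  3  6 10 13]
 [20 18 15 12  9  5  3  2  1  1  2  2  2  4  8 12]
 [21 18 14 10  4  3  2  1  1  2  1  1  1  3  7 12]
 [20 16 13  7  3  1  2  1  1  1  1  1  2  3  8 12]
 [19 16 11  6  2  1  2  1  2  1  1  2  3  6 10 13]
 [20 16 12  6  2  2  1  1  1  2  2  4  6 10 14 16]
 [20 16 13  8  4  3  1  2  3  4  6  9 12 14 17 19]
 [18 17 14 11  8  7  6  7  8  9 12 15 17 19 20 19]
 [18 17 15 14 12 12 11 12 14 15 18 19 20 21 20 19]
 [17 16 16 16 15 15 15 16 16 19 20 20 20 20 18 17]
 [17 17 17 17 17 17 17 18 18 20 20 20 20 19 18 16]]
```

View pics/t4.png

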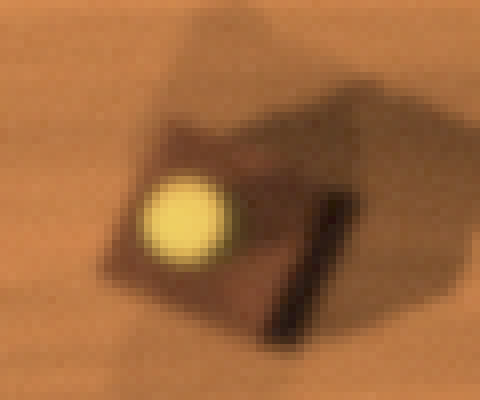

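```bash
cat > m2.py <<'E'
from h import *
np.set_printoptions(precision=4,suppress=True)
def comps(f,m):
    n,l,st,c=cv2.connectedComponentsWithStats(m.astype(np.uint8)); return [(st[i,4],c[i]) for i in range(1,n) if st[i,4]>8]
for n in("side","top"):
    f=look(n); h=hsv(f)
    r=((h[...,0]<8)|(h[...,0]>170))&(h[...,1]>110)&(h[...,2]>40)
    m=box(r,f,.508,-.292,.09,.06); print(n,"drift",m.sum(),fit(f,m,lambda x,y:cyl(x,y,.066,.111,.013),[.508,-.292],[.004,.004]))
    # plate: not-white inside white rect, eroded
    w=box((h[...,1]<(60 if n=="side" else 45))&(h[...,2]>80),f,.59,-.06,.07,.14)
    cn,_=cv2.findContours(w.astype(np.uint8),cv2.RETR_EXTERNAL,cv2.CHAIN_APPROX_NONE)
    k=max(cn,key=cv2.contourArea); F=np.zeros(w.shape,np.uint8); cv2.drawContours(F,[cv2.convexHull(k)],-1,1,-1)
    print(n,"plate",fit(f,F>0,lambda x,y,a:bx(x,y,a,.07,.17,.0695,.07),[.59,-.06,.2],[.005,.005,.05]))
    q=(cv2.erode(F,np.ones((5,5)))>0)&~w
    for a,c in comps(f,q): print("  hole",a,c,ray(f,c,.07))
    # lips
    y=box(yellow(f),f,.588,-.052,.068,.16)
    for a,c in comps(f,y): print("  yellow",a,c,ray(f,c,.068))
    o=f["pixels"].copy(); o[y]=[255,0,255]; o[q]=[0,255,0]; c=proj(f,[[.585,-.055,.068]])[0].astype(int)
    cv2.imwrite(f"pics/p_{n}.png",cv2.resize(o[c[1]-45:c[1]+45,c[0]-50:c[0]+50],None,fx=6,fy=6,interpolation=cv2.INTER_NEAREST)[:,:,::-1])
E
python3 m2.py
```

```text
side drift 264 (array([ 0.5084, -0.2913]), np.float64(0.9271647334098816))
side plate (array([ 0.5916, -0.0684,  0.2078]), np.float64(0.9190703630447388))
  hole 39 [345.0513 197.5641] [ 0.5787 -0.0042  0.07  ]
  yellow 73 [293.7123 159.    ] [0.4775 0.3246 0.068 ]
  yellow 189 [373.4127 206.4603] [ 0.642  -0.0681  0.068 ]
  yellow 155 [341.4903 211.1032] [ 0.5497 -0.0727  0.068 ]
  yellow 26 [340.7692 256.7308] [ 0.4965 -0.2646  0.068 ]
  yellow 9 [361.7778 266.7778] [ 0.5313 -0.3078  0.068 ]
top drift 74 (array([ 0.5108, -0.2924]), np.float64(0.6802642941474915))
top plate (array([ 0.5921, -0.0593,  0.2061]), np.float64(0.9670973420143127))
  hole 34 [357.5882 162.6765] [ 0.6021 -0.114   0.07  ]
  hole 109 [320.4128 170.1101] [ 0.5815 -0.0051  0.07  ]
  yellow 136 [329.3235 144.3309] [ 0.6586 -0.0324  0.068 ]
  yellow 38 [344.6579 150.7105] [ 0.6388 -0.0771  0.068 ]
  yellow 39 [313.1026 158.    ] [0.6182 0.0158 0.068 ]
  yellow 105 [329.6857 182.6762] [ 0.5444 -0.0315  0.068 ]
```

View pics/p_side.png

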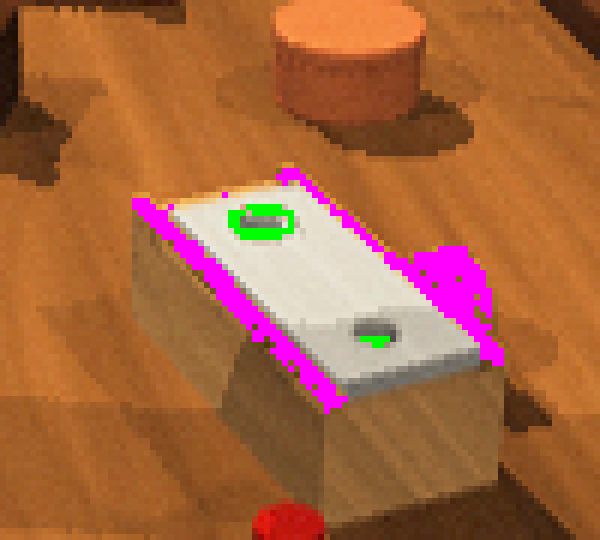

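View pics/p_top.png

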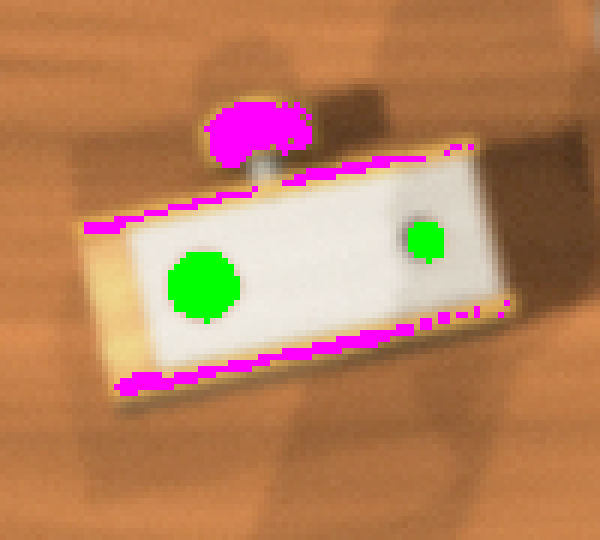

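```bash
cat >> h.py <<'E'
def go(target,yaw=None,n=None):
    """tool-frame shift (cm) and turn (deg) from measured pose to target xyz, tool y world angle yaw (deg), tool down"""
    s=read_state(); R=np.array(s["eef_rot"]); d=R.T@(np.array(target)-s["tcp_pos"])*100
    from scipy.spatial.transform import Rotation as Ro
    if yaw is None: yaw=np.degrees(np.arctan2(R[1,1],R[0,1]))
    a=np.radians(yaw); X=np.array([0,0,-1.]); Y=np.array([np.cos(a),np.sin(a),0]); T=np.c_[X,Y,np.cross(X,Y)]
    print("t %.2f tcp"%s["t"],np.round(s["tcp_pos"],4),"shift cm",np.round(d,2),"turn",np.round(Ro.from_matrix(R.T@T).as_rotvec(degrees=True),2),"F",np.round(s["ft_force"],1),"w",round(s["gripper_width"]*87,1),"dist",np.linalg.norm(d).round(1))
E
python3 - <<'E'
from h import *
f=look("top");P=cloud(f)
for x in np.arange(.0,.85,.05):
    print("%.2f"%x,[int(1000*np.percentile(P[(abs(P[:,0]-x)<.025)&(abs(P[:,1]-y)<.025),2],98)) if ((abs(P[:,0]-x)<.025)&(abs(P[:,1]-y)<.025)).sum()>3 else -1 for y in np.arange(-.7,.45,.05)])
go([.5096,-.2918,.22],-78.2)
E
```

```text
0.00 [5, 5, 5, 5, 5, 5, 5, 6, 5, 5, 6, 5, 18, 187, -1, 259, 18, 5, 5, 4, 5, 5, 5]
0.05 [5, 5, 5, 5, 5, 5, 5, 5, 5, 5, 5, 5, 16, 330, 309, 299, 16, 5, 4, 5, 5, 5, 5]
0.10 [88, 89, 394, 337, 5, 5, 5, 5, 5, 5, 4, 6, 5, 16, 245, 17, 5, 5, 5, 5, 5, 5, 5]
0.15 [272, 381, 395, 338, 5, 5, 5, 5, 5, 5, 5, 5, 5, 5, 5, 5, 5, 4, 4, 5, 5, 5, 5]
0.20 [325, 387, 394, 7, 5, 5, 5, 5, 5, 4, 5, 6, 4, 5, 5, 5, 5, 5, 5, 5, 5, 5, 4]
0.25 [88, 89, 88, 5, 6, 5, 52, 53, 53, 48, 6, 4, 5, 5, 4, 6, 4, 4, 51, 52, 53, 53, 4]
0.30 [124, 124, 124, 123, 5, 5, 53, 53, 52, 48, 4, 5, 5, 5, 5, 5, 5, 5, 51, 52, 53, 52, 5]
0.35 [125, 125, 125, 123, 5, 5, 5, 44, 31, 5, 5, 5, 22, 36, 6, 23, 23, 5, 4, 44, 41, 5, 4]
0.40 [125, 124, 124, 123, 5, 5, 5, 5, 5, 5, 5, 23, 24, 12, 5, 4, 37, 5, 5, 5, 5, 4, 4]
0.45 [124, 125, 125, 122, 6, 5, 4, 5, 66, 5, 5, 5, 5, 5, 5, 5, 5, 5, 5, 59, 97, 63, 5]
0.50 [125, 125, 124, 123, 4, 4, 5, 68, 113, 70, 5, 5, 5, 5, 5, 5, 5, 4, 5, 62, 98, 60, 4]
0.55 [125, 124, 124, 123, 23, 20, 5, 5, 70, 67, 5, 71, 73, 74, 74, 69, 5, 5, 4, 5, 5, 5, 5]
0.60 [124, 123, 125, 123, 16, 25, 22, 18, 5, 5, 5, 74, 74, 74, 74, 71, 5, 4, 5, 5, 4, 3, 5]
0.65 [113, 114, 113, 5, 5, 4, 21, 5, 5, 4, 5, 72, 73, 71, 56, 5, 5, 4, 4, 51, 51, 4, 5]
0.70 [114, 113, 111, 5, 5, 6, 5, 5, 5, 100, 97, 5, 5, 53, 5, 6, 4, 4, 48, 53, 53, 4, 4]
0.75 [113, 114, 113, 29, 5, 6, 5, 5, 7, 101, 96, 5, 5, 5, 6, 4, 5, 5, 5, 53, 52, 4, 5]
0.80 [5, 5, 5, 5, 5, 5, 5, 5, 5, 5, 5, 5, 5, 5, 5, 6, 4, 5, 5, 4, 5, 4, 4]
t 2.25 tcp [ 0.1564 -0.6566  0.2226] shift cm [  0.26 -27.31 -42.81] turn [ 1.59 -0.   -0.  ] F [ 0.1 -0.9  1.8] w 86.9 dist 50.8
```

```bash
python3 -m crank '[[[6,0,-2.1,-3.35,0.4,0,0],[6,0,-4.2,-6.7,0.8,0,0],[6,0,-6.3,-10.05,1.2,0,0],[6,0,-8.4,-13.4,1.6,0,0],[6,0,-10.5,-16.7,1.6,0,0]]]' 40
python3 -m crank '[[[6,0,-2.1,-3.35,0,0,0],[6,0,-4.2,-6.7,0,0,0],[6,0,-6.3,-10.05,0,0,0],[6,0,-8.4,-13.4,0,0,0],[6,0,-10.5,-16.7,0,0,0]]]'
python3 -c "
from h import *
go([.5096,-.2918,.22],-78.2)"
```

```text
t: 2.67
tcp_pos: [0.2957, -0.5143, 0.2227]
eef_rot: [[0.0, 0.204, -0.979], [-0.0, -0.979, -0.204], [-1.0, 0.0, -0.0]]
ft_force: [0.6, 0.2, 0.5]
gripper_width: 0.728
t: 3.08
tcp_pos: [0.4378, -0.3774, 0.2229]
eef_rot: [[0.001, 0.204, -0.979], [-0.001, -0.979, -0.204], [-1.0, 0.001, -0.0]]
ft_force: [-0.1, -0.0, 0.1]
gripper_width: 0.691
t 3.08 tcp [ 0.4378 -0.3774  0.2229] shift cm [ 0.29 -6.91 -8.78] turn [-0.01 -0.03 -0.04] F [-0.1 -0.   0.1] w 60.1 dist 11.2
```

```bash
python3 -m crank '[[[6,0,-2.3,-2.9,0,0,0],[6,0,-4.6,-5.8,0,0,0],[6,0,-6.7,-8.3,0,0,0],[6,0,-6.7,-8.3,0,0,0],[6,0,-6.7,-8.3,0,0,0]]]'
python3 -c "
from h import *
go([.5096,-.2918,.074],-78.2)"
```

```text
t: 3.5
tcp_pos: [0.5056, -0.294, 0.2227]
eef_rot: [[0.001, 0.21, -0.978], [0.0, -0.978, -0.21], [-1.0, -0.0, -0.001]]
ft_force: [-0.6, -0.6, 0.3]
gripper_width: 0.686
t 3.50 tcp [ 0.5056 -0.294   0.2227] shift cm [14.87 -0.12 -0.42] turn [ 0.3  -0.04  0.01] F [-0.6 -0.6  0.3] w 59.6 dist 14.9
```

```bash
python3 -m crank '[[[6,3.5,-0.1,-0.4,0.3,0,0],[6,7,-0.1,-0.4,0.3,0,0],[6,10,-0.1,-0.4,0.3,0,0],[6,10,-0.1,-0.4,0.3,0,0],[6,10,-0.1,-0.4,0.3,0,0]]]'
python3 - <<'E'
from h import *
f=look("side","a1"); go([.5096,-.2918,.074],-78.2)
cv2.imwrite("pics/a1.png",cv2.resize(f["pixels"][140:340,220:470],None,fx=3,fy=3)[:,:,::-1])
E
```

```text
t: 3.92
tcp_pos: [0.5061, -0.2957, 0.1216]
eef_rot: [[-0.003, 0.197, -0.98], [0.001, -0.98, -0.197], [-1.0, -0.001, 0.003]]
ft_force: [-0.1, 0.6, 1.2]
gripper_width: 0.691
t 3.97 tcp [ 0.5078 -0.2961  0.1235] shift cm [ 4.95 -0.39 -0.26] turn [-0.42 -0.03 -0.06] F [0.6 0.1 0.8] w 59.7 dist 5.0
```

View pics/a1.png

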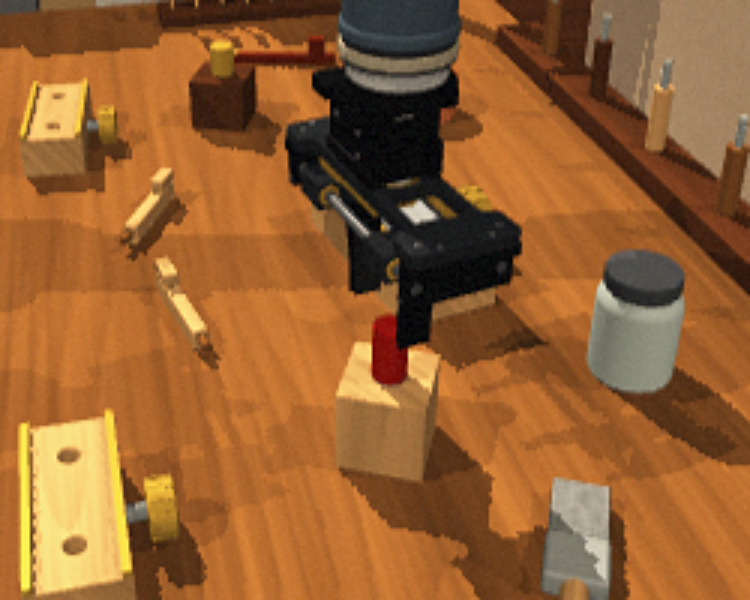

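```bash
python3 -m crank '[[[6,1.5,-0.3,-0.2,0,0,0],[6,3,-0.3,-0.2,0,0,0],[6,4.8,-0.3,-0.2,0,0,0],[6,4.8,-0.3,-0.2,0,0,0],[6,4.8,-0.3,-0.2,0,0,0]]]'
python3 - <<'E'
from h import *
f=look("side"); go([.5096,-.2918,.074],-78.2)
cv2.imwrite("pics/a2.png",cv2.resize(f["pixels"][140:340,220:470],None,fx=3,fy=3)[:,:,::-1])
E
```

```text
t: 4.38
tcp_pos: [0.5099, -0.2922, 0.0762]
eef_rot: [[0.002, 0.199, -0.98], [-0.001, -0.98, -0.199], [-1.0, 0.002, -0.002]]
ft_force: [-0.4, 0.7, 0.9]
gripper_width: 0.69
t 4.43 tcp [ 0.5104 -0.2923  0.0767] shift cm [ 0.27 -0.07  0.07] turn [-0.35 -0.15 -0.14] F [-0.2 -0.4 -0.3] w 60.1 dist 0.3
```

View pics/a2.png

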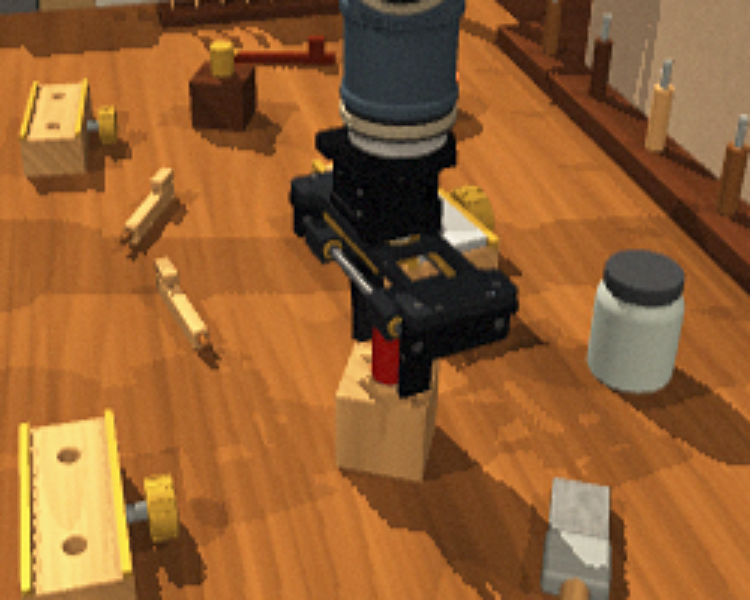

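```bash
python3 -m crank '[[[2.4,0.1,0,0,0,0,0],[2.4,0.1,0,0,0,0,0],[2.4,0.1,0,0,0,0,0],[2.4,0.1,0,0,0,0,0],[2.4,0.1,0,0,0,0,0]]]' 50
python3 -m crank '[[[2.0,0.1,0,0,0,0,0],[2.0,0.1,0,0,0,0,0],[2.0,0.1,0,0,0,0,0],[2.0,0.1,0,0,0,0,0]]]' 50
python3 -c "
from h import *
go([.5096,-.2918,.074],-78.2)"
```

```text
t: 4.85
tcp_pos: [0.5093, -0.2913, 0.074]
eef_rot: [[0.001, 0.199, -0.98], [-0.0, -0.98, -0.199], [-1.0, 0.0, -0.0]]
ft_force: [1.3, 0.3, 0.8]
gripper_width: 0.4
t: 5.18
tcp_pos: [0.5094, -0.2915, 0.0727]
eef_rot: [[0.001, 0.199, -0.98], [-0.0, -0.98, -0.199], [-1.0, 0.001, -0.0]]
ft_force: [-0.0, -0.8, -0.1]
gripper_width: 0.282
t 5.18 tcp [ 0.5094 -0.2915  0.0727] shift cm [-0.13  0.03 -0.01] turn [-0.31 -0.02 -0.03] F [-0.  -0.8 -0.1] w 24.5 dist 0.1
```

```bash
python3 -m crank '[[[2.0,0,0,0,0,0,0],[2.0,-1,0,0,0,0,0],[2.0,-3,0,0,0,0,0],[2.0,-6,0,0,0,0,0],[2.0,-9,0,0,0,0,0]]]'
python3 -m crank '[[[2.0,-2,0,0,0,0,0],[2.0,-3.5,0,0,0,0,0],[2.0,-3.5,0,0,0,0,0],[2.0,-3.5,0,0,0,0,0]]]'
cat > m3.py <<'E'
import sys
from h import *
np.set_printoptions(precision=4,suppress=True)
tag=sys.argv[1]
for n in("side","top"):
    f=look(n); s=read_state()
    m=((hsv(f)[...,0]<8)|(hsv(f)[...,0]>170))&(hsv(f)[...,1]>110)&(hsv(f)[...,2]>40)
    t=s["tcp_pos"]; m=box(m,f,t[0],t[1],t[2]+.01,.06)
    print(n,m.sum(),np.round(np.mean(np.nonzero(m),1)[::-1],1))
    c=proj(f,[[t[0],t[1],t[2]]])[0].astype(int); print(c)
    o=f["pixels"][c[1]-60:c[1]+60,c[0]-75:c[0]+75]
    cv2.imwrite(f"pics/{tag}_{n}.png",cv2.resize(o,None,fx=5,fy=5,interpolation=cv2.INTER_CUBIC)[:,:,::-1])
go([.58,-.005,.20],-78.2)
E
python3 m3.py b
```

```text
t: 5.6
tcp_pos: [0.5081, -0.2903, 0.163]
eef_rot: [[-0.003, 0.2, -0.98], [0.002, -0.98, -0.2], [-1.0, -0.003, 0.002]]
ft_force: [0.0, -0.4, -1.5]
gripper_width: 0.286
t: 5.93
tcp_pos: [0.5091, -0.2909, 0.1981]
eef_rot: [[0.001, 0.199, -0.98], [-0.0, -0.98, -0.199], [-1.0, 0.0, -0.001]]
ft_force: [-0.6, -0.4, -2.3]
gripper_width: 0.287
side 136 [347.1 203.5]
[350 211]
top 0 [nan nan]
[431 187]
t 6.03 tcp [ 0.5081 -0.2906  0.1962] shift cm [ -0.36 -26.55 -12.74] turn [-0.29  0.13  0.11] F [ 0.6  0.4 -2.5] w 24.7 dist 29.4
  return _methods._mean(a, axis=axis, dtype=dtype,
  ret = um.true_divide(
```

View pics/b_side.png

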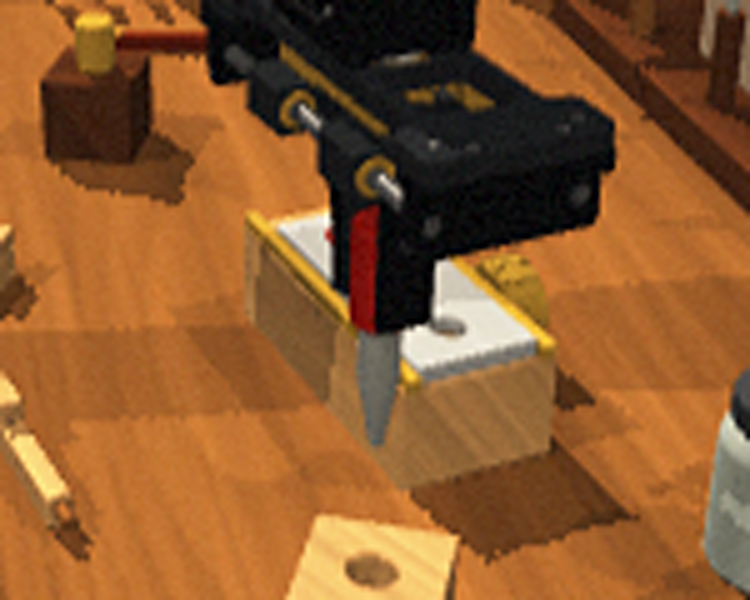

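View pics/b_top.png

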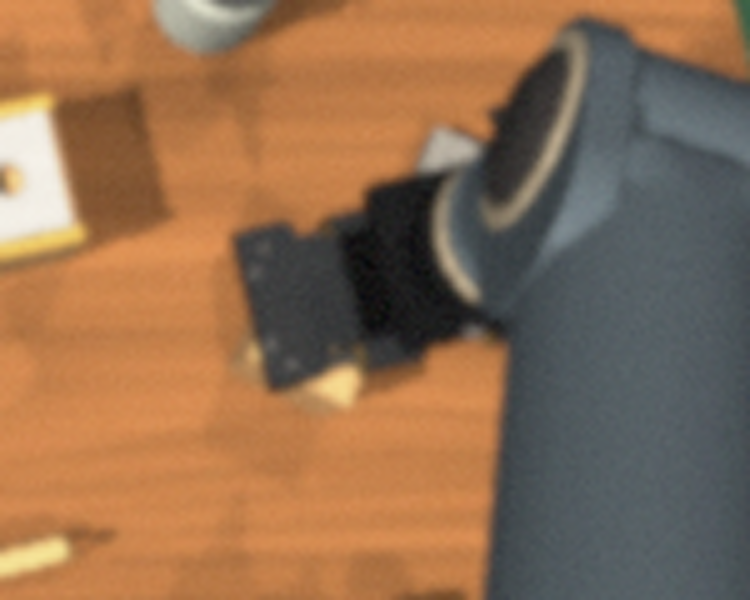

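```bash
python3 - <<'E'
from h import *
np.set_printoptions(precision=4,suppress=True)
f=look("side"); s=read_state(); t=s["tcp_pos"]; print(t,s["eef_rot"][:,0])
c=np.array([350,211])
def full(p): return (np.array(p)+.5)/5-.5+c-[75,60]
print("sh",full((379,334)),"tip",full((375,442)), "pred",proj(f,[[t[0],t[1],t[2]-.0067],[t[0],t[1],t[2]-.0667]]))
print("tip xyz",ray(f,full((375,440)),t[2]-.0667),"shoulder",ray(f,full((379,333)),t[2]-.0067-.002))
h=hsv(f); c2=proj(f,[[.508,-.291,.066]])[0]; u,v=c2.astype(int); print(c2)
g=f["pixels"][v-14:v+14,u-14:u+14].sum(2); 
m=np.zeros((400,640),bool); m[v-10:v+10,u-10:u+10]=f["pixels"][v-10:v+10,u-10:u+10].sum(2)<330
vv,uu=np.nonzero(m); print(m.sum(),uu.mean(),vv.mean(),ray(f,(uu.mean(),vv.mean()),.066))
cv2.imwrite("pics/st.png",cv2.resize(f["pixels"][v-25:v+35,u-30:u+30],None,fx=8,fy=8,interpolation=cv2.INTER_NEAREST)[:,:,::-1])
E
```

```text
[ 0.5081 -0.2906  0.1959] [-0.003   0.0016 -1.    ]
sh [350.4 217.4] tip [349.6 239. ] pred [[350.6853 215.2779]
 [349.832  239.948 ]]
tip xyz [ 0.5089 -0.2858  0.1292] shoulder [ 0.5064 -0.2944  0.1872]
[349.0215 264.1308]
33 347.8181818181818 264.93939393939394 [ 0.5047 -0.2931  0.066 ]
```

View pics/st.png

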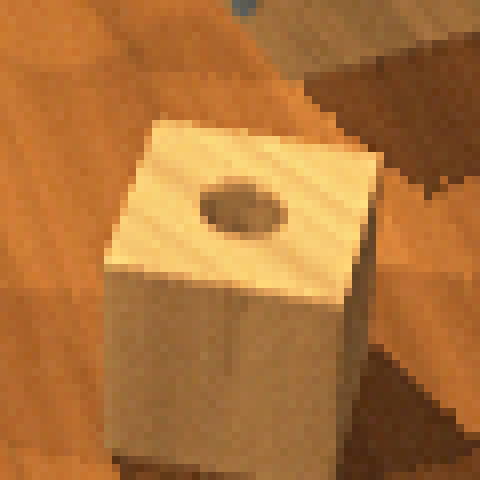

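```bash
python3 -m crank '[[[2,0,-3.4,-1.65,0,0,0],[2,0,-6.8,-3.3,0,0,0],[2,0,-10.2,-4.95,0,0,0],[2,0,-13.6,-6.6,0,0,0],[2,0,-17,-8.2,0,0,0]]]'
python3 -c "
from h import *
go([.5781,.0001,.150],-78.2)"
```

```text
t: 6.5
tcp_pos: [0.555, -0.1064, 0.1961]
eef_rot: [[-0.003, 0.199, -0.98], [0.001, -0.98, -0.199], [-1.0, -0.001, 0.002]]
ft_force: [1.6, 0.2, -1.9]
gripper_width: 0.283
t 6.50 tcp [ 0.555  -0.1064  0.1961] shift cm [ 4.61 -9.98 -4.4 ] turn [-0.32  0.14  0.06] F [ 1.6  0.2 -1.9] w 24.6 dist 11.8
```

```bash
python3 -m crank '[[[2,0,-3.5,-1.5,-0.1,0,0],[2,0,-7,-3,-0.2,0,0],[2,0,-10,-4.4,-0.3,0,0],[2,2,-10,-4.4,-0.3,0,0],[2,4,-10,-4.4,-0.3,0,0]]]'
python3 -m crank '[[[2,0,0,0,0,0,0],[2,0,0,0,0,0,0],[2,0,0,0,0,0,0]]]'
python3 - <<'E'
from h import *
go([.5781,.0001,.150],-78.2)
f=look("side"); s=read_state(); t=s["tcp_pos"]; print(proj(f,[[t[0],t[1],t[2]-.0667],[.579,-.0043,.07]]))
cv2.imwrite("pics/d1.png",cv2.resize(f["pixels"][150:250,290:420],None,fx=6,fy=6,interpolation=cv2.INTER_CUBIC)[:,:,::-1])
E
```

```text
t: 6.92
tcp_pos: [0.5793, 0.0023, 0.1569]
eef_rot: [[0.001, 0.21, -0.978], [0.001, -0.978, -0.21], [-1.0, -0.001, -0.001]]
ft_force: [-0.3, -1.2, -2.3]
gripper_width: 0.287
t: 7.17
tcp_pos: [0.579, -0.002, 0.1576]
eef_rot: [[-0.0, 0.204, -0.979], [0.0, -0.979, -0.204], [-1.0, -0.0, 0.0]]
ft_force: [0.3, -0.7, -0.4]
gripper_width: 0.287
t 7.17 tcp [ 0.579  -0.002   0.1576] shift cm [ 0.76 -0.22  0.05] turn [-0.06  0.01  0.  ] F [ 0.3 -0.7 -0.4] w 25.0 dist 0.8
[[345.27011005 190.53970891]
 [345.17390962 197.56791511]]
```

View pics/d1.png

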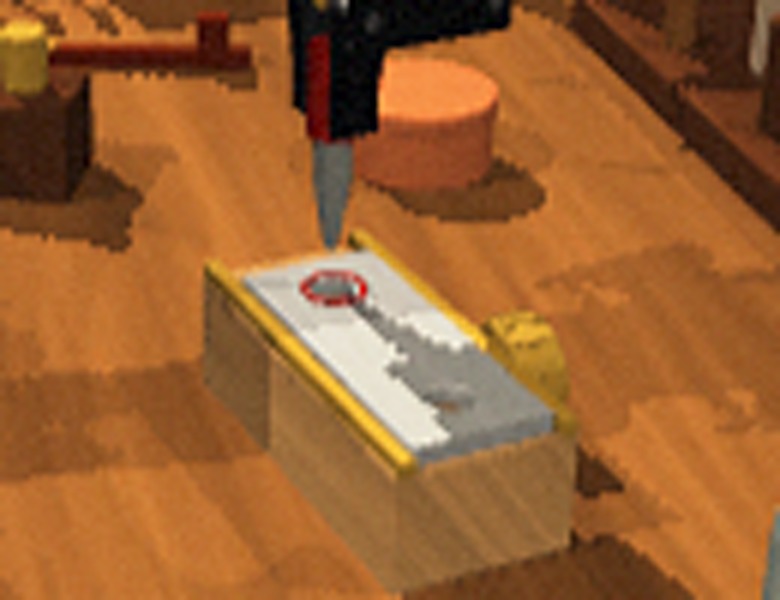

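```bash
python3 -m crank '[[[2,0,-0.2,0,0,0,0],[2,1,-0.2,0,0,0,0],[2,2,-0.2,0,0,0,0],[2,2.5,-0.2,0,0,0,0],[2,2.5,-0.2,0,0,0,0]]]'
python3 -c "
from h import *
go([.5781,.0001,.120],-78.2)"
```

```text
t: 7.63
tcp_pos: [0.577, 0.0001, 0.1306]
eef_rot: [[-0.004, 0.204, -0.979], [-0.0, -0.979, -0.204], [-1.0, -0.0, 0.004]]
ft_force: [-0.3, -0.2, -1.0]
gripper_width: 0.286
t 7.63 tcp [5.770e-01 1.000e-04 1.306e-01] shift cm [ 1.06  0.02 -0.11] turn [-0.01  0.21  0.03] F [-0.3 -0.2 -1. ] w 24.9 dist 1.1
```

```bash
python3 -m crank '[[[2,0.4,0,-0.1,0,0,0],[2,0.8,0,-0.1,0,0,0],[2,1.1,0,-0.1,0,0,0],[2,1.1,0,-0.1,0,0,0],[2,1.1,0,-0.1,0,0,0]]]'
python3 - <<'E'
from h import *
go([.5781,.0001,.120],-78.2)
f=look("side"); s=read_state()
cv2.imwrite("pics/d2.png",cv2.resize(f["pixels"][150:250,290:420],None,fx=6,fy=6,interpolation=cv2.INTER_CUBIC)[:,:,::-1])
E
```

```text
t: 8.05
tcp_pos: [0.5794, 0.0001, 0.1214]
eef_rot: [[-0.0, 0.204, -0.979], [-0.001, -0.979, -0.204], [-1.0, 0.001, 0.0]]
ft_force: [-0.4, -1.4, -1.6]
gripper_width: 0.288
t 8.05 tcp [5.794e-01 1.000e-04 1.214e-01] shift cm [ 0.14 -0.03  0.12] turn [-0.03  0.02 -0.04] F [-0.4 -1.4 -1.6] w 25.1 dist 0.2
```

View pics/d2.png

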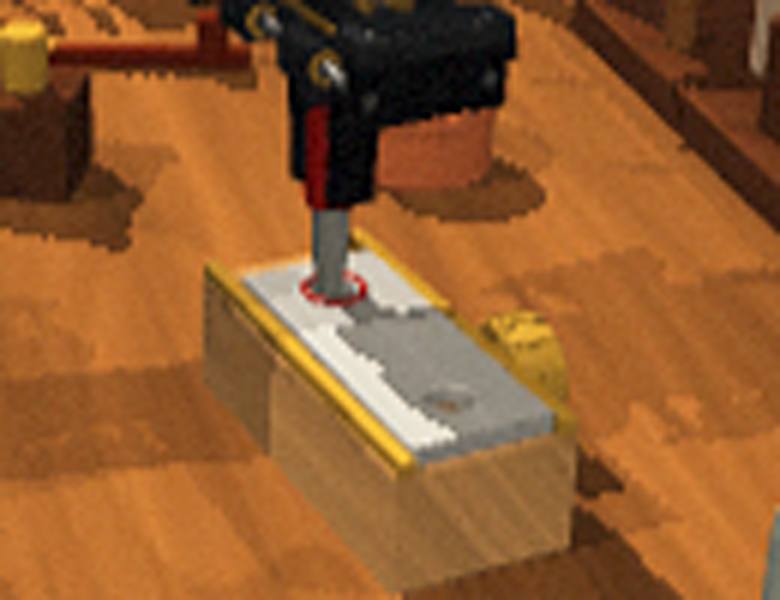

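```bash
python3 -m crank '[[[2,0.5,-0.1,0,0,0,0],[2,1,-0.2,0.05,0,0,0],[2,1.3,-0.25,0.05,0,0,0],[2,1.3,-0.25,0.05,0,0,0],[2,1.3,-0.25,0.05,0,0,0]]]'
python3 -c "
from h import *
go([.5773,.0038,.0767],-78.2)"
```

```text
t: 8.52
tcp_pos: [0.578, 0.0034, 0.1081]
eef_rot: [[-0.001, 0.205, -0.979], [0.0, -0.979, -0.205], [-1.0, -0.001, 0.001]]
ft_force: [0.5, -1.2, -1.4]
gripper_width: 0.287
t 8.52 tcp [0.578  0.0034 0.1081] shift cm [ 3.14 -0.05  0.06] turn [0.02 0.05 0.03] F [ 0.5 -1.2 -1.4] w 25.0 dist 3.1
```

```bash
python3 -m crank '[[[2,0.3,-0.05,0,0,0,0],[2,0.6,-0.05,0,0,0,0],[2,0.9,-0.05,0,0,0,0],[2,0.9,-0.05,0,0,0,0]]]'
python3 -c "
from h import *
go([.5773,.0038,.0767],-78.2)"
```

```text
t: 8.85
tcp_pos: [0.5779, 0.0034, 0.0988]
eef_rot: [[-0.001, 0.204, -0.979], [-0.0, -0.979, -0.204], [-1.0, -0.0, 0.001]]
ft_force: [0.1, -1.3, -2.4]
gripper_width: 0.286
t 8.85 tcp [0.5779 0.0034 0.0988] shift cm [ 2.21 -0.05  0.05] turn [-0.01  0.06  0.01] F [ 0.1 -1.3 -2.4] w 24.9 dist 2.2
```

```bash
python3 -m crank '[[[2,0.3,-0.02,0,0,0,0],[2,0.6,-0.02,0,0,0,0],[2,0.8,-0.02,0,0,0,0],[2,0.8,-0.02,0,0,0,0]]]'
python3 -c "
from h import *
go([.5773,.0038,.0767],-78.2)"
```

```text
t: 9.18
tcp_pos: [0.578, 0.0038, 0.091]
eef_rot: [[-0.001, 0.204, -0.979], [0.0, -0.979, -0.204], [-1.0, -0.0, 0.001]]
ft_force: [0.1, -2.0, -2.1]
gripper_width: 0.289
t 9.18 tcp [0.578  0.0038 0.091 ] shift cm [ 1.43 -0.02  0.07] turn [-0.    0.04  0.02] F [ 0.1 -2.  -2.1] w 25.2 dist 1.4
```

```bash
python3 -m crank '[[[2,0.4,0,0,0,0,0],[2,0.8,0,0,0,0,0],[2,1.2,0,0,0,0,0],[2,1.2,0,0,0,0,0]]]'
python3 -c "
from h import *
go([.5773,.0038,.0767],-78.2)"
```

```text
t: 9.52
tcp_pos: [0.5779, 0.0038, 0.0786]
eef_rot: [[-0.001, 0.205, -0.979], [0.0, -0.979, -0.205], [-1.0, -0.0, 0.001]]
ft_force: [0.7, -1.5, -1.9]
gripper_width: 0.292
t 9.52 tcp [0.5779 0.0038 0.0786] shift cm [ 0.19 -0.01  0.06] turn [0.   0.05 0.03] F [ 0.7 -1.5 -1.9] w 25.4 dist 0.2
```

```bash
python3 -m crank '[[[2,0.15,0,0,0,0,0],[2,0.3,0,0,0,0,0],[2,0.4,0,0,0,0,0],[2,0.4,0,0,0,0,0]]]'
python3 - <<'E'
from h import *
go([.5773,.0038,.0767],-78.2)
f=look("side"); s=read_state()
cv2.imwrite("pics/d3.png",cv2.resize(f["pixels"][150:250,290:420],None,fx=6,fy=6,interpolation=cv2.INTER_CUBIC)[:,:,::-1])
E
```

```text
t: 9.85
tcp_pos: [0.5783, 0.0038, 0.0766]
eef_rot: [[0.0, 0.204, -0.979], [-0.0, -0.979, -0.204], [-1.0, 0.0, 0.0]]
ft_force: [-1.8, -1.1, 5.7]
gripper_width: 0.289
t 9.85 tcp [0.5783 0.0038 0.0766] shift cm [-0.01 -0.02  0.1 ] turn [-0.    0.   -0.02] F [-1.8 -1.1  5.7] w 25.2 dist 0.1
```

View pics/d3.png

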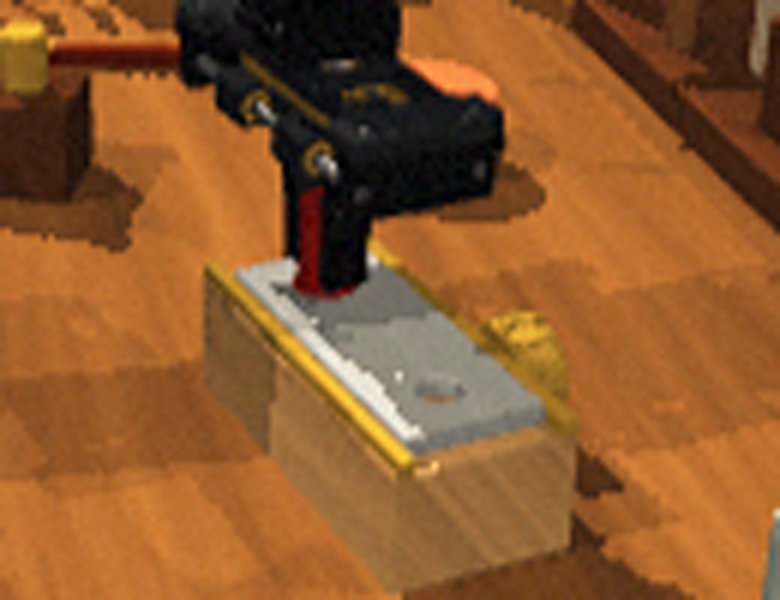

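Drift home: the shoulder meets the plate at the predicted height, and the picture shows the plate shifted with the handle seated (crop ~[325,285]). Next I release it, rise and measure.

```bash
python3 -m crank '[[[2,0,0,0,0,0,0],[2.6,0,0,0,0,0,0],[4,0,0,0,0,0,0],[5,0,0,0,0,0,0],[5,0,0,0,0,0,0]]]'
python3 -m crank '[[[5,-3.5,0,0,0,0,0],[5,-7,0,0,0,0,0],[5,-10.5,0,0,0,0,0],[5,-12,0,0,0,0,0],[5,-12,0,0,0,0,0]]]'
python3 -c "
from h import *
go([.4735,.30,.20],-78.2)"
```

```text
t: 10.32
tcp_pos: [0.5784, 0.0041, 0.0756]
eef_rot: [[0.0, 0.205, -0.979], [0.0, -0.979, -0.205], [-1.0, -0.0, -0.0]]
ft_force: [-0.1, 0.7, -0.8]
gripper_width: 0.446
t: 10.73
tcp_pos: [0.5811, 0.0043, 0.2002]
eef_rot: [[0.009, 0.204, -0.979], [0.0, -0.979, -0.204], [-1.0, 0.001, -0.009]]
ft_force: [0.0, 0.4, 0.5]
gripper_width: 0.572
t 10.73 tcp [0.5811 0.0043 0.2002] shift cm [ -0.07 -31.14   4.49] turn [-0.   -0.51 -0.08] F [0.  0.4 0.5] w 49.8 dist 31.5
```

```bash
python3 -m crank '[[[5,0,-4,0.55,0,0,0],[5,0,-8,1.1,0,0,0],[5,0,-12,1.7,0,0,0],[5,0,-16,2.3,0,0,0],[5,0,-20,2.9,0,0,0]]]'
python3 - <<'E'
from h import *
np.set_printoptions(precision=4,suppress=True)
print(read_state()["q"].round(1))
go([.4735,.30,.20],-78.2)
for n in("side","top"):
    f=look(n); h=hsv(f)
    m=((h[...,0]<8)|(h[...,0]>170))&(h[...,1]>110)&(h[...,2]>40)
    m=box(m,f,.578,.004,.09,.06); print(n,"drift",m.sum(),fit(f,m,lambda x,y:cyl(x,y,.07,.115,.013),[.578,.004],[.004,.004]) if m.sum()>20 else 0)
    w=box((h[...,1]<(60 if n=="side" else 45))&(h[...,2]>80),f,.59,-.06,.07,.14)
    cn,_=cv2.findContours(w.astype(np.uint8),cv2.RETR_EXTERNAL,cv2.CHAIN_APPROX_NONE)
    k=max(cn,key=cv2.contourArea); F=np.zeros(w.shape,np.uint8); cv2.drawContours(F,[cv2.convexHull(k)],-1,1,-1)
    print(n,"plate",fit(f,F>0,lambda x,y,a:bx(x,y,a,.07,.17,.0695,.07),[.59,-.05,.2],[.005,.005,.05]))
    q=(cv2.erode(F,np.ones((5,5)))>0)&~w; c=proj(f,[[.602,-.105,.07]])[0]
    nn,l,st,cc=cv2.connectedComponentsWithStats(q.astype(np.uint8))
    for i in range(1,nn):
        if st[i,4]>8: print(" hole",st[i,4],cc[i],ray(f,cc[i],.07))
    u,v=c.astype(int); cv2.imwrite(f"pics/e_{n}.png",cv2.resize(f["pixels"][v-50:v+50,u-60:u+60],None,fx=6,fy=6,interpolation=cv2.INTER_CUBIC)[:,:,::-1])
    m=box(yellow(f),f,.473,.30,.08,.05); print(n,"bolt",m.sum(),fit(f,m,lambda x,y:cyl(x,y,.06,.096,.014),[.473,.30],[.004,.004]) if m.sum()>20 else 0)
E
```

```text
t: 11.15
tcp_pos: [0.5074, 0.1948, 0.1943]
eef_rot: [[-0.002, 0.204, -0.979], [-0.001, -0.979, -0.204], [-1.0, 0.0, 0.002]]
ft_force: [-0.1, -0.8, 0.3]
gripper_width: 0.577
[  -5.3   18.2  -24.8  106.5    9.    57.3 -112.1]
t 11.15 tcp [0.5074 0.1948 0.1943] shift cm [ -0.57 -10.99   1.17] turn [-0.02  0.11 -0.01] F [-0.1 -0.8  0.3] w 50.2 dist 11.1
side drift 162 (array([ 0.5758, -0.0017]), np.float64(0.9187482595443726))
side plate (array([ 0.5898, -0.0607,  0.2079]), np.float64(0.933912456035614))
 hole 52 [344.0962 196.75  ] [0.5773 0.0012 0.07  ]
side bolt 61 (array([0.4736, 0.2984]), np.float64(0.6394758224487305))
top drift 81 (array([0.5778, 0.0021]), np.float64(0.8559321761131287))
top plate (array([ 0.5904, -0.0518,  0.2037]), np.float64(0.9514631032943726))
 hole 30 [354.5    162.6667] [ 0.6022 -0.105   0.07  ]
 hole 133 [317.8195 170.0977] [0.5816 0.0025 0.07  ]
top bolt 0 0
```

View pics/e_side.png

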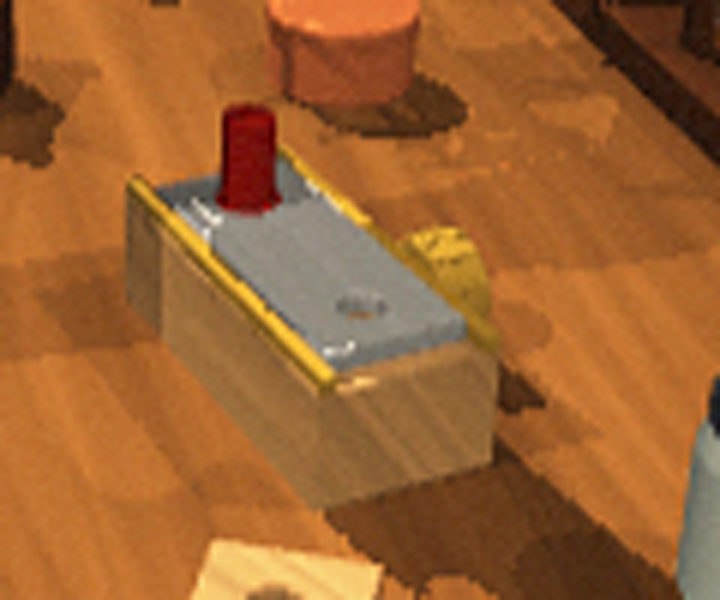

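View pics/e_top.png

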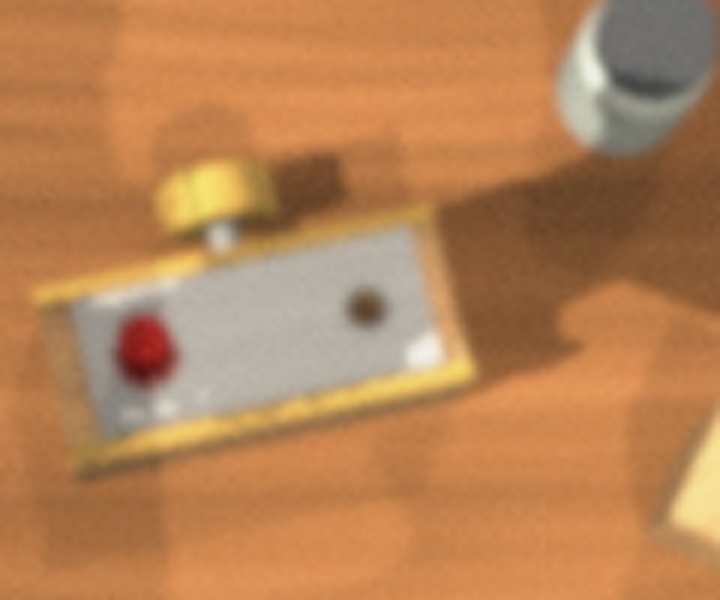

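```bash
python3 -m crank '[[[5.5,0,-3.7,0.4,0,0,0],[5.5,0,-7.4,0.8,0,0,0],[5.5,0,-11.1,1.2,0,0,0],[5.5,3,-11.1,1.2,0,0,0],[5.5,6,-11.1,1.2,0,0,0]]]'
python3 -m crank '[[[5.5,1,0,0,0,0,0],[5.5,1,0,0,0,0,0],[5.5,1,0,0,0,0,0]]]'
python3 - <<'E'
from h import *
go([.473,.3005,.067],-78.2)
f=look("side"); s=read_state(); t=s["tcp_pos"]; c=proj(f,[[.473,.3,.09]])[0].astype(int)
cv2.imwrite("pics/g1.png",cv2.resize(f["pixels"][c[1]-40:c[1]+40,c[0]-50:c[0]+50],None,fx=7,fy=7,interpolation=cv2.INTER_CUBIC)[:,:,::-1])
E
```

```text
t: 11.67
tcp_pos: [0.4739, 0.3033, 0.1356]
eef_rot: [[0.002, 0.21, -0.978], [0.003, -0.978, -0.21], [-1.0, -0.003, -0.003]]
ft_force: [-0.1, -2.1, -1.8]
gripper_width: 0.629
t: 11.92
tcp_pos: [0.4747, 0.2991, 0.1251]
eef_rot: [[-0.001, 0.203, -0.979], [-0.001, -0.979, -0.203], [-1.0, 0.0, 0.001]]
ft_force: [0.3, -0.3, 0.2]
gripper_width: 0.63
t 11.92 tcp [0.4747 0.2991 0.1251] shift cm [ 5.81 -0.18  0.13] turn [-0.06  0.08 -0.03] F [ 0.3 -0.3  0.2] w 54.8 dist 5.8
```

View pics/g1.png

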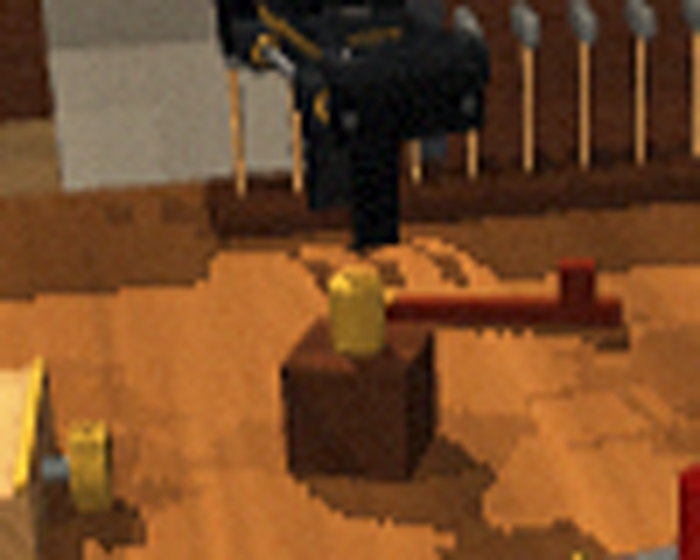

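```bash
python3 - <<'E'
from h import *
f=look("side"); c=proj(f,[[.473,.3,.09]])[0].astype(int)
P=cyl(.473,.3005,.06,.096,.014); p=(proj(f,P)-c+[50,40]+.5)*7-.5
print("pred u",p[:,0].min(),p[:,0].max(),"v",p[:,1].min(),p[:,1].max())
E
```

```text
pred u 325.79741369769147 384.2323728169321 v 267.7089860129852 354.7486433214
```

```bash
python3 -m crank '[[[5.5,2,-0.15,0.05,0,0,0],[5.5,4,-0.15,0.05,0,0,0],[5.5,5.8,-0.15,0.05,0,0,0],[5.5,5.8,-0.15,0.05,0,0,0],[5.5,5.8,-0.15,0.05,0,0,0]]]'
python3 -c "
from h import *
go([.474,.3005,.067],-78.2)"
```

```text
t: 12.43
tcp_pos: [0.4743, 0.3011, 0.0683]
eef_rot: [[0.001, 0.204, -0.979], [0.0, -0.979, -0.204], [-1.0, -0.0, -0.001]]
ft_force: [-0.3, 0.0, 0.7]
gripper_width: 0.632
t 12.43 tcp [0.4743 0.3011 0.0683] shift cm [0.13 0.05 0.05] turn [-0.04 -0.04  0.01] F [-0.3  0.   0.7] w 54.9 dist 0.1
```

```bash
python3 -m crank '[[[2.4,0.1,0,0,0,0,0],[2.4,0.1,0,0,0,0,0],[2.2,0.1,0,0,0,0,0],[2.2,0.1,0,0,0,0,0],[2.2,0.1,0,0,0,0,0]]]' 50
python3 -m crank '[[[2.2,0,0,0,0,0,0],[2.2,0,0,0,0,0,0],[2.2,0,0,0,0,0,0]]]'
python3 -m crank '[[[2.2,-1,0,0,0,0,0],[2.2,-3.5,0,0,0,0,0],[2.2,-7,0,0,0,0,0],[2.2,-10,0,0,0,0,0],[2.2,-12,0,0,0,0,0]]]'
python3 -c "
from h import *
go([.6003,-.1039,.20],-78.2)"
```

```text
t: 12.85
tcp_pos: [0.4741, 0.3011, 0.0672]
eef_rot: [[0.001, 0.204, -0.979], [0.0, -0.979, -0.204], [-1.0, 0.0, -0.001]]
ft_force: [0.1, -2.1, 1.0]
gripper_width: 0.338
t: 13.1
tcp_pos: [0.4741, 0.3009, 0.0671]
eef_rot: [[0.001, 0.204, -0.979], [-0.0, -0.979, -0.204], [-1.0, 0.001, -0.001]]
ft_force: [-1.0, -2.6, 5.8]
gripper_width: 0.305
t: 13.52
tcp_pos: [0.4742, 0.3023, 0.1897]
eef_rot: [[0.003, 0.205, -0.979], [0.003, -0.979, -0.205], [-1.0, -0.002, -0.003]]
ft_force: [1.2, 0.7, -1.1]
gripper_width: 0.309
t 13.52 tcp [0.4742 0.3023 0.1897] shift cm [-1.1  42.34 -4.02] turn [ 0.03 -0.18  0.11] F [ 1.2  0.7 -1.1] w 26.9 dist 42.5
```

```bash
python3 m3.py k
```

```text
side 48 [296.2 130.8]
[292 127]
top 1 [212. 201.]
[200 203]
t 13.62 tcp [0.4754 0.3031 0.1906] shift cm [-1.01 32.3  -3.94] turn [ 0.01 -0.43  0.19] F [ 0.4  0.8 -3.4] w 26.8 dist 32.6
```

View pics/k_side.png

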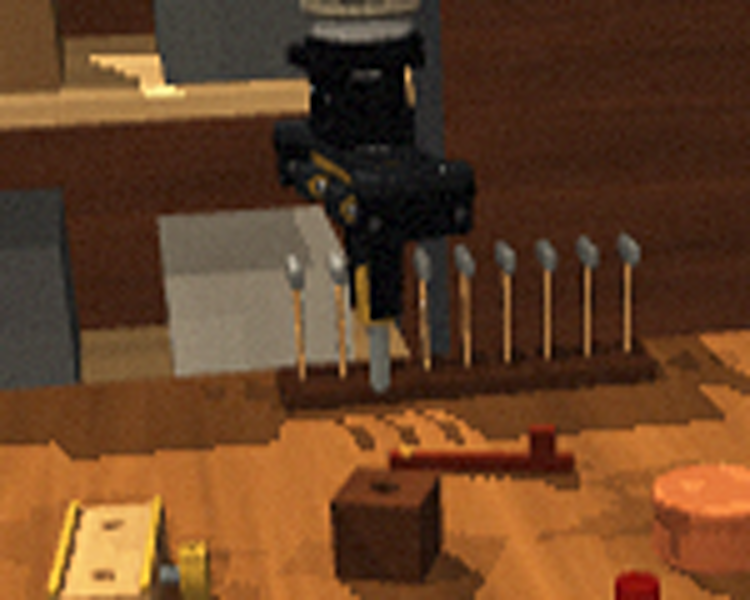

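```bash
python3 -m crank '[[[2.2,-2,3,-0.3,0,0,0],[2.2,-4,6.5,-0.6,0,0,0],[2.2,-4,10.5,-1,0,0,0],[2.2,-4,14.5,-1.4,0,0,0],[2.2,-4,18.5,-1.8,0,0,0]]]'
python3 -m crank '[[[2.2,0,4,-0.4,0,0,0],[2.2,0,8,-0.8,0,0,0],[2.2,0,12,-1.2,0,0,0],[2.2,0,16,-1.6,0,0,0],[2.2,0,20,-2,0,0,0]]]'
python3 -c "
from h import *
go([.6003,-.1039,.15],-78.2)"
```

```text
t: 14.03
tcp_pos: [0.5286, 0.1219, 0.2256]
eef_rot: [[-0.002, 0.205, -0.979], [-0.0, -0.979, -0.205], [-1.0, 0.0, 0.002]]
ft_force: [1.4, 1.1, -2.6]
gripper_width: 0.307
t: 14.45
tcp_pos: [0.589, -0.0697, 0.225]
eef_rot: [[-0.003, 0.205, -0.979], [0.0, -0.979, -0.205], [-1.0, -0.001, 0.002]]
ft_force: [1.7, 0.9, -1.2]
gripper_width: 0.313
t 14.45 tcp [ 0.589  -0.0697  0.225 ] shift cm [ 7.49  3.59 -0.43] turn [0.02 0.14 0.05] F [ 1.7  0.9 -1.2] w 27.2 dist 8.3
```

```bash
python3 -m crank '[[[2.2,0,3.6,-0.4,0,0,0],[2.2,2.5,3.6,-0.4,0,0,0],[2.2,5,3.6,-0.4,0,0,0],[2.2,7.5,3.6,-0.4,0,0,0],[2.2,7.5,3.6,-0.4,0,0,0]]]'
python3 -m crank '[[[2.2,0,0,0,0,0,0],[2.2,0,0,0,0,0,0],[2.2,0,0,0,0,0,0]]]'
python3 - <<'E'
from h import *
go([.6003,-.1039,.127],-78.2)
f=look("side"); s=read_state(); t=s["tcp_pos"]; c=proj(f,[[.6,-.104,.1]])[0].astype(int)
print((proj(f,[[t[0],t[1],t[2]-.057],[.6003,-.1039,.07]])-c+[60,50]+.5)*6-.5)
cv2.imwrite("pics/j1.png",cv2.resize(f["pixels"][c[1]-50:c[1]+50,c[0]-60:c[0]+60],None,fx=6,fy=6,interpolation=cv2.INTER_CUBIC)[:,:,::-1])
E
```

```text
t: 14.87
tcp_pos: [0.596, -0.1021, 0.1447]
eef_rot: [[-0.013, 0.204, -0.979], [0.002, -0.979, -0.204], [-1.0, -0.005, 0.012]]
ft_force: [-0.7, 0.2, -2.2]
gripper_width: 0.31
t: 15.12
tcp_pos: [0.6021, -0.1022, 0.1532]
eef_rot: [[0.003, 0.205, -0.979], [-0.0, -0.979, -0.205], [-1.0, 0.001, -0.003]]
ft_force: [0.0, 0.9, -1.2]
gripper_width: 0.307
t 15.12 tcp [ 0.6021 -0.1022  0.1532] shift cm [2.62 0.13 0.22] turn [ 0.02 -0.16 -0.05] F [ 0.   0.9 -1.2] w 26.7 dist 2.6
[[368.17986782 309.10508521]
 [362.67817256 363.19625844]]
```

View pics/j1.png

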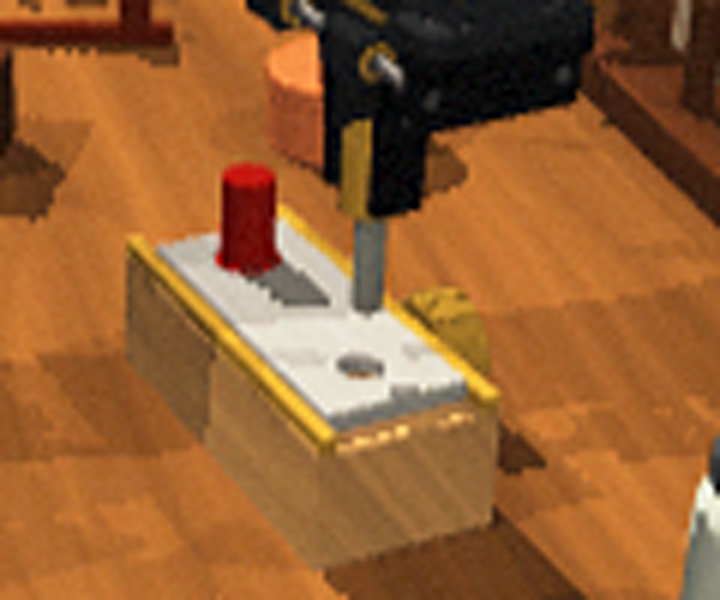

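```bash
python3 -m crank '[[[2.2,0.5,0.15,0.25,0,0,0],[2.2,1,0.15,0.25,0,0,0],[2.2,1.8,0.15,0.25,0,0,0],[2.2,1.8,0.15,0.25,0,0,0],[2.2,1.8,0.15,0.25,0,0,0]]]'
python3 - <<'E'
from h import *
go([.5995,-.1043,.127],-78.2)
f=look("side"); s=read_state(); t=s["tcp_pos"]; c=proj(f,[[.6,-.104,.1]])[0].astype(int)
cv2.imwrite("pics/j2.png",cv2.resize(f["pixels"][c[1]-50:c[1]+50,c[0]-60:c[0]+60],None,fx=6,fy=6,interpolation=cv2.INTER_CUBIC)[:,:,::-1])
E
```

```text
t: 15.58
tcp_pos: [0.5982, -0.1044, 0.1327]
eef_rot: [[-0.002, 0.204, -0.979], [0.0, -0.979, -0.204], [-1.0, -0.0, 0.002]]
ft_force: [-0.3, 0.9, -1.0]
gripper_width: 0.308
t 15.58 tcp [ 0.5982 -0.1044  0.1327] shift cm [ 0.57  0.02 -0.13] turn [-0.    0.09  0.03] F [-0.3  0.9 -1. ] w 26.8 dist 0.6
```

View pics/j2.png

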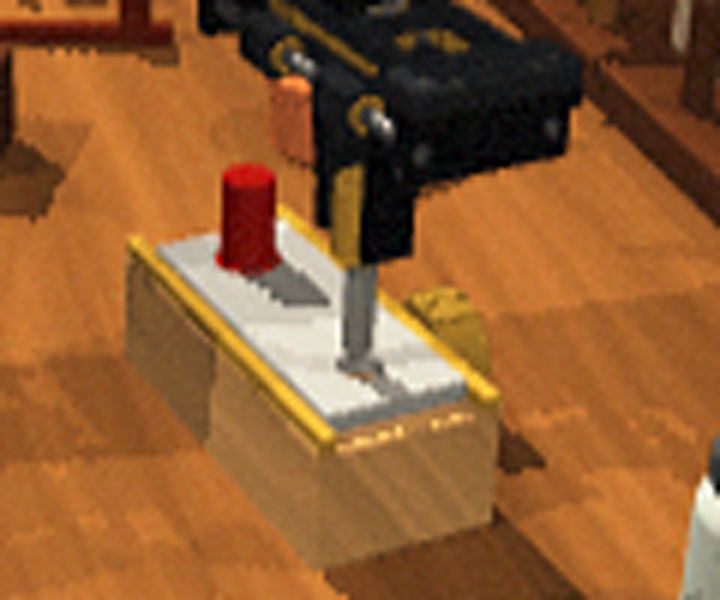

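Tip of the bolt (~[357,360]) is just over the hole (~[360,366]). I'll go down.

```bash
python3 -m crank '[[[2.2,0.4,0.02,-0.1,0,0,0],[2.2,0.8,0.02,-0.1,0,0,0],[2.2,1.2,0.02,-0.1,0,0,0],[2.2,1.5,0.02,-0.1,0,0,0],[2.2,1.5,0.02,-0.1,0,0,0]]]'
python3 -c "
from h import *
go([.5998,-.1043,.077],-78.2)"
```

```text
t: 16.05
tcp_pos: [0.5992, -0.1044, 0.1176]
eef_rot: [[-0.002, 0.204, -0.979], [0.0, -0.979, -0.204], [-1.0, -0.0, 0.002]]
ft_force: [-1.1, -0.0, -1.4]
gripper_width: 0.311
t 16.05 tcp [ 0.5992 -0.1044  0.1176] shift cm [ 4.06  0.01 -0.07] turn [-0.    0.09  0.03] F [-1.1 -0.  -1.4] w 27.0 dist 4.1
```

Tip is in at z≈.061 with no contact force. I'll continue.

```bash
python3 -m crank '[[[2.2,0.4,0,-0.05,0,0,0],[2.2,0.8,0,-0.05,0,0,0],[2.2,1.2,0,-0.05,0,0,0],[2.2,1.6,0,-0.05,0,0,0],[2.2,1.6,0,-0.05,0,0,0]]]'
python3 -m crank '[[[2.2,0.5,0,0,0,0,0],[2.2,1,0,0,0,0,0],[2.2,1.5,0,0,0,0,0],[2.2,2,0,0,0,0,0],[2.2,2,0,0,0,0,0]]]'
python3 -c "
from h import *
go([.5998,-.1043,.077],-78.2)"
```

```text
t: 16.47
tcp_pos: [0.5996, -0.1043, 0.1014]
eef_rot: [[-0.002, 0.204, -0.979], [0.0, -0.979, -0.204], [-1.0, -0.001, 0.002]]
ft_force: [0.7, -0.2, -2.1]
gripper_width: 0.312
t: 16.88
tcp_pos: [0.5994, -0.1043, 0.0812]
eef_rot: [[-0.002, 0.204, -0.979], [0.0, -0.979, -0.204], [-1.0, -0.001, 0.002]]
ft_force: [-0.2, -1.1, -0.7]
gripper_width: 0.311
t 16.88 tcp [ 0.5994 -0.1043  0.0812] shift cm [ 0.42  0.01 -0.04] turn [-0.    0.13  0.04] F [-0.2 -1.1 -0.7] w 27.1 dist 0.4
```

```bash
python3 -m crank '[[[2.2,0.2,0,0,0,0,0],[2.2,0.4,0,0,0,0,0],[2.2,0.55,0,0,0,0,0],[2.2,0.55,0,0,0,0,0],[2.2,0.55,0,0,0,0,0]]]'
python3 -c "
from h import *
go([.5998,-.1043,.077],-78.2)"
```

```text
t: 17.3
tcp_pos: [0.6004, -0.1043, 0.0772]
eef_rot: [[0.0, 0.204, -0.979], [-0.0, -0.979, -0.204], [-1.0, 0.0, -0.0]]
ft_force: [-0.3, 0.5, -0.5]
gripper_width: 0.308
t 17.30 tcp [ 0.6004 -0.1043  0.0772] shift cm [ 0.02 -0.01  0.06] turn [-0.   -0.02 -0.01] F [-0.3  0.5 -0.5] w 26.8 dist 0.1
```

```bash
python3 -m crank '[[[2.2,0.2,0,0,0,0,0],[2.2,0.3,0,0,0,0,0],[2.2,0.3,0,0,0,0,0]]]'
python3 - <<'E'
from h import *
go([.5998,-.1043,.077],-78.2)
f=look("side"); c=proj(f,[[.6,-.104,.1]])[0].astype(int)
cv2.imwrite("pics/j3.png",cv2.resize(f["pixels"][c[1]-50:c[1]+50,c[0]-60:c[0]+60],None,fx=6,fy=6,interpolation=cv2.INTER_CUBIC)[:,:,::-1])
E
```

```text
t: 17.55
tcp_pos: [0.6006, -0.1043, 0.077]
eef_rot: [[0.001, 0.204, -0.979], [-0.001, -0.979, -0.204], [-1.0, 0.001, -0.0]]
ft_force: [-7.0, 0.4, 14.8]
gripper_width: 0.307
t 17.55 tcp [ 0.6006 -0.1043  0.077 ] shift cm [-0.   -0.01  0.08] turn [-0.01 -0.02 -0.05] F [-7.   0.4 14.8] w 26.7 dist 0.1
```

View pics/j3.png

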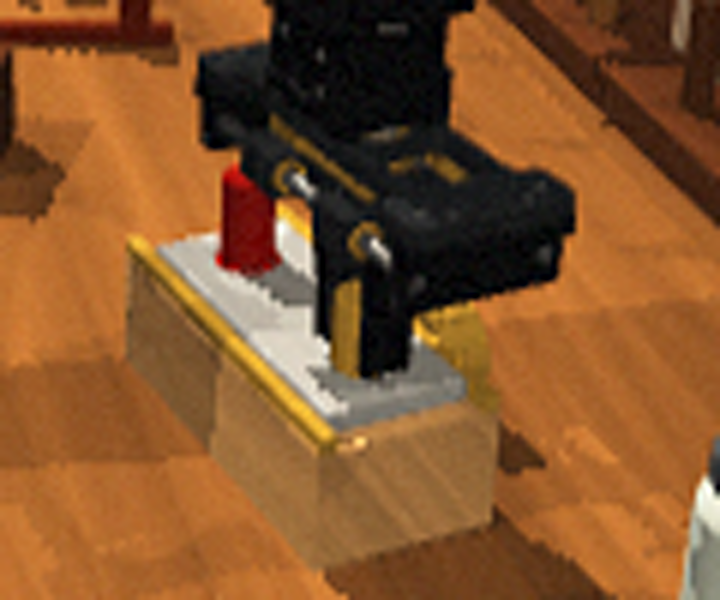

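Bolt home: contact at the predicted height with 15 N upward. I'll release it and rise.

```bash
python3 -m crank '[[[2.2,-0.25,0,0,0,0,0],[3,-0.25,0,0,0,0,0],[4,-0.25,0,0,0,0,0],[5,-0.25,0,0,0,0,0],[5,-0.25,0,0,0,0,0]]]'
python3 -m crank '[[[5,0,0,0,0,0,0],[5,-3,0,0,0,0,0],[5,-6,0,0,0,0,0],[5,-9,0,0,0,0,0],[5,-9,0,0,0,0,0]]]'
python3 - <<'E'
from h import *
go([.578,.0038,.1667],-78.2)
f=look("side"); c=proj(f,[[.59,-.05,.09]])[0].astype(int)
cv2.imwrite("pics/n1.png",cv2.resize(f["pixels"][c[1]-50:c[1]+50,c[0]-60:c[0]+60],None,fx=6,fy=6,interpolation=cv2.INTER_CUBIC)[:,:,::-1])
E
```

```text
t: 18.02
tcp_pos: [0.6003, -0.1043, 0.0763]
eef_rot: [[-0.0, 0.204, -0.979], [0.0, -0.979, -0.204], [-1.0, -0.0, 0.0]]
ft_force: [0.4, 0.1, -0.5]
gripper_width: 0.488
t: 18.43
tcp_pos: [0.6043, -0.1044, 0.1728]
eef_rot: [[0.011, 0.204, -0.979], [-0.001, -0.979, -0.204], [-1.0, 0.004, -0.011]]
ft_force: [1.4, -0.4, 1.6]
gripper_width: 0.577
t 18.43 tcp [ 0.6043 -0.1044  0.1728] shift cm [  0.57 -11.13   0.37] turn [-0.01 -0.62 -0.21] F [ 1.4 -0.4  1.6] w 50.2 dist 11.2
```

View pics/n1.png

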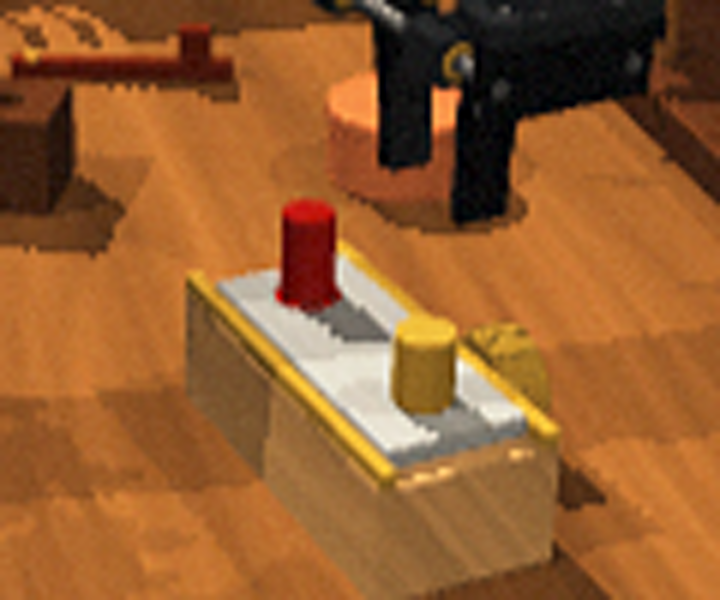

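```bash
python3 -m crank '[[[5,0,-4,0.1,0,0,0],[5,0,-8,0.1,0,0,0],[5,0,-11.1,0.1,0,0,0],[5,1,-11.1,0.1,0,0,0],[5,2,-11.1,0.1,0,0,0]]]'
python3 -m crank '[[[5,0,0,0,0,0,0],[5,0,0,0,0,0,0]]]'
python3 -c "
from h import *
go([.578,.0038,.078],-78.2)"
```

```text
t: 18.9
tcp_pos: [0.5761, 0.0067, 0.1457]
eef_rot: [[-0.0, 0.209, -0.978], [0.0, -0.978, -0.209], [-1.0, -0.001, 0.0]]
ft_force: [0.0, -0.5, 0.3]
gripper_width: 0.571
t: 19.07
tcp_pos: [0.5759, 0.0022, 0.1449]
eef_rot: [[-0.003, 0.202, -0.979], [-0.001, -0.979, -0.202], [-1.0, 0.0, 0.003]]
ft_force: [0.3, -0.4, -0.5]
gripper_width: 0.574
t 19.07 tcp [0.5759 0.0022 0.1449] shift cm [ 6.69 -0.12 -0.26] turn [-0.15  0.19 -0.02] F [ 0.3 -0.4 -0.5] w 49.9 dist 6.7
```

```bash
python3 -m crank '[[[5,1.5,-0.05,-0.2,0,0,0],[5,3,-0.05,-0.2,0,0,0],[5,5,-0.05,-0.2,0,0,0],[5,6.6,-0.05,-0.2,0,0,0],[5,6.6,-0.05,-0.2,0,0,0]]]'
python3 -m crank '[[[5,0,0,0,0,0,0],[5,0,0,0,0,0,0],[5,0,0,0,0,0,0]]]'
python3 -c "
from h import *
go([.578,.0038,.077],-78.2)"
```

```text
t: 19.48
tcp_pos: [0.5764, 0.0029, 0.0774]
eef_rot: [[-0.006, 0.202, -0.979], [-0.001, -0.979, -0.202], [-1.0, -0.0, 0.006]]
ft_force: [-1.3, -0.6, 0.9]
gripper_width: 0.571
t: 19.73
tcp_pos: [0.5797, 0.0046, 0.0818]
eef_rot: [[0.003, 0.204, -0.979], [-0.0, -0.979, -0.204], [-1.0, 0.001, -0.002]]
ft_force: [0.3, -0.4, -0.7]
gripper_width: 0.574
t 19.73 tcp [0.5797 0.0046 0.0818] shift cm [0.48 0.05 0.18] turn [-0.06 -0.14 -0.03] F [ 0.3 -0.4 -0.7] w 49.9 dist 0.5
```

```bash
python3 -m crank '[[[5,0.4,0.05,0.12,0,0,0],[5,0.4,0.05,0.12,0,0,0],[5,0.4,0.05,0.12,0,0,0],[4,0.4,0.05,0.12,0,0,0]]]'
python3 -c "
from h import *
go([.578,.0038,.077],-78.2)"
python3 -m crank '[[[2,0,0,0,0,0,0],[2,0,0,0,0,0,0],[2,0,0,0,0,0,0],[2,0,0,0,0,0,0],[2,0,0,0,0,0,0]]]' 50
python3 -m crank '[[[2,0,0,0,0,0,0],[2,0,0,0,0,0,0]]]'
python3 -c "
from h import *
go([.578,.0038,.077],-78.2)"
```

```text
t: 20.07
tcp_pos: [0.5775, 0.0043, 0.0768]
eef_rot: [[0.0, 0.204, -0.979], [-0.0, -0.979, -0.204], [-1.0, 0.0, -0.0]]
ft_force: [0.8, 0.5, 0.5]
gripper_width: 0.548
t 20.07 tcp [0.5775 0.0043 0.0768] shift cm [-0.02  0.06 -0.04] turn [-0.   -0.02 -0.01] F [0.8 0.5 0.5] w 47.6 dist 0.1
t: 20.48
tcp_pos: [0.5776, 0.0039, 0.0766]
eef_rot: [[0.0, 0.204, -0.979], [-0.0, -0.979, -0.204], [-1.0, 0.001, -0.0]]
ft_force: [1.0, -1.6, -0.5]
gripper_width: 0.288
t: 20.65
tcp_pos: [0.5776, 0.004, 0.0766]
eef_rot: [[0.0, 0.204, -0.979], [-0.0, -0.979, -0.204], [-1.0, 0.001, -0.0]]
ft_force: [0.5, -0.5, -1.0]
gripper_width: 0.288
t 20.65 tcp [0.5776 0.004  0.0766] shift cm [-0.04  0.02 -0.03] turn [-0.02 -0.02 -0.03] F [ 0.5 -0.5 -1. ] w 25.0 dist 0.1
```

Gripped. I'll pull it straight up slowly at first.

```bash
python3 -m crank '[[[2,-0.8,0,0,0,0,0],[2,-1.6,0,0,0,0,0],[2,-2.4,0,0,0,0,0],[2,-3.2,0,0,0,0,0],[2,-4,0,0,0,0,0]]]'
python3 -m crank '[[[2,-1.5,0,0,0,0,0],[2,-3,0,0,0,0,0],[2,-5,0,0,0,0,0],[2,-7.5,0,0,0,0,0],[2,-8.5,0,0,0,0,0]]]'
python3 - <<'E'
from h import *
go([.5085,-.2912,.20],-78.2)
f=look("side"); c=proj(f,[[.59,-.05,.09]])[0].astype(int)
cv2.imwrite("pics/o1.png",cv2.resize(f["pixels"][c[1]-50:c[1]+50,c[0]-60:c[0]+60],None,fx=6,fy=6,interpolation=cv2.INTER_CUBIC)[:,:,::-1])
E
```

```text
t: 21.07
tcp_pos: [0.5773, 0.0048, 0.1176]
eef_rot: [[0.0, 0.205, -0.979], [0.0, -0.979, -0.205], [-1.0, -0.0, -0.0]]
ft_force: [0.1, 0.1, -0.6]
gripper_width: 0.287
t: 21.48
tcp_pos: [0.5789, 0.0051, 0.2054]
eef_rot: [[0.006, 0.205, -0.979], [0.001, -0.979, -0.205], [-1.0, 0.001, -0.006]]
ft_force: [0.6, 0.0, -0.3]
gripper_width: 0.287
t 21.48 tcp [0.5789 0.0051 0.2054] shift cm [ 0.49 27.56 12.97] turn [ 0.02 -0.32 -0.03] F [ 0.6  0.  -0.3] w 25.0 dist 30.5
```

View pics/o1.png

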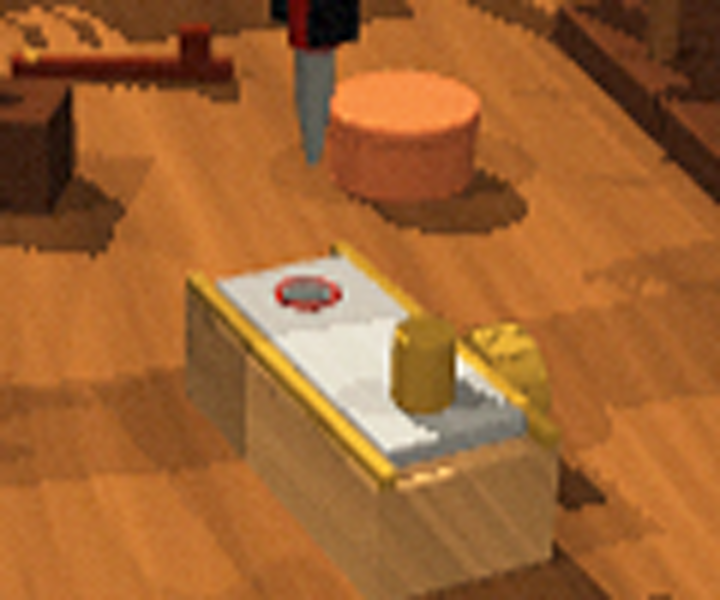

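```bash
python3 -m crank '[[[2,0,3.4,1.6,0,0,0],[2,0,6.8,3.2,0,0,0],[2,0,10.2,4.8,0,0,0],[2,0,13.6,6.4,0,0,0],[2,0,17,8,0,0,0]]]'
python3 -m crank '[[[2,0,3.5,1.6,0,0,0],[2,0,7,3.2,0,0,0],[2,0,10.5,4.9,0,0,0],[2,2,10.5,4.9,0,0,0],[2,4,10.5,4.9,0,0,0]]]'
python3 -m crank '[[[2,0,0,0,0,0,0],[2,0,0,0,0,0,0],[2,0,0,0,0,0,0]]]'
python3 - <<'E'
from h import *
go([.5085,-.2912,.14],-78.2)
f=look("side"); s=read_state(); t=s["tcp_pos"]; c=proj(f,[[.5085,-.291,.09]])[0].astype(int)
print((proj(f,[[t[0],t[1],t[2]-.0667],[.5085,-.2912,.066]])-c+[50,40]+.5)*7-.5,c)
cv2.imwrite("pics/q1.png",cv2.resize(f["pixels"][c[1]-40:c[1]+40,c[0]-50:c[0]+50],None,fx=7,fy=7,interpolation=cv2.INTER_CUBIC)[:,:,::-1])
E
```

```text
t: 21.95
tcp_pos: [0.5326, -0.1796, 0.2007]
eef_rot: [[-0.001, 0.205, -0.979], [0.0, -0.979, -0.205], [-1.0, -0.001, 0.001]]
ft_force: [1.1, -0.6, -2.2]
gripper_width: 0.282
t: 22.37
tcp_pos: [0.5062, -0.2951, 0.1612]
eef_rot: [[0.001, 0.198, -0.98], [-0.002, -0.98, -0.198], [-1.0, 0.002, -0.001]]
ft_force: [0.8, 1.4, -1.7]
gripper_width: 0.284
t: 22.62
tcp_pos: [0.508, -0.2906, 0.162]
eef_rot: [[0.001, 0.206, -0.979], [0.0, -0.979, -0.206], [-1.0, 0.0, -0.001]]
ft_force: [1.0, 0.2, -1.0]
gripper_width: 0.287
t 22.62 tcp [ 0.508  -0.2906  0.162 ] shift cm [ 2.2   0.07 -0.04] turn [ 0.07 -0.04 -0.  ] F [ 1.   0.2 -1. ] w 25.0 dist 2.2
[[356.71549034 268.34943274]
 [354.88994013 347.09364897]] [349 255]
```

View pics/q1.png

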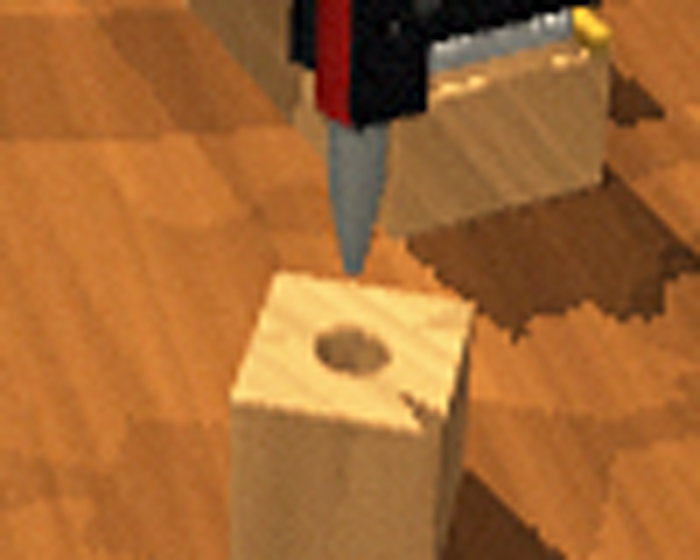

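```bash
python3 -m crank '[[[2,1,0.06,-0.05,0,0,0],[2,2,0.06,-0.05,0,0,0],[2,3,0.06,-0.05,0,0,0],[2,4,0.06,-0.05,0,0,0],[2,4,0.06,-0.05,0,0,0]]]'
python3 -c "
from h import *
go([.5085,-.2912,.073],-78.2)"
```

```text
t: 23.08
tcp_pos: [0.5062, -0.2908, 0.1186]
eef_rot: [[-0.005, 0.205, -0.979], [0.002, -0.979, -0.205], [-1.0, -0.003, 0.004]]
ft_force: [-0.6, 0.0, -2.2]
gripper_width: 0.289
t 23.08 tcp [ 0.5062 -0.2908  0.1186] shift cm [ 4.56  0.1  -0.23] turn [0.01 0.23 0.18] F [-0.6  0.  -2.2] w 25.1 dist 4.6
```

```bash
python3 -m crank '[[[2,0,0,0,0,0,0],[2,0.5,0,0,0,0,0],[2,1,0,0,0,0,0],[2,1.5,0,0,0,0,0],[2,1.5,0,0,0,0,0]]]'
python3 -c "
from h import *
go([.5085,-.2912,.073],-78.2)"
```

```text
t: 23.5
tcp_pos: [0.5073, -0.2914, 0.1055]
eef_rot: [[-0.002, 0.204, -0.979], [0.001, -0.979, -0.204], [-1.0, -0.001, 0.001]]
ft_force: [-0.1, 0.7, -1.0]
gripper_width: 0.29
t 23.50 tcp [ 0.5073 -0.2914  0.1055] shift cm [ 3.25  0.   -0.13] turn [-0.    0.08  0.06] F [-0.1  0.7 -1. ] w 25.3 dist 3.2
```

```bash
python3 -m crank '[[[2,0.5,0,-0.06,0,0,0],[2,1,0,-0.06,0,0,0],[2,1.5,0,-0.06,0,0,0],[2,1.5,0,-0.06,0,0,0]]]'
python3 -m crank '[[[2,0.5,0,0,0,0,0],[2,1,0,0,0,0,0],[2,1.5,0,0,0,0,0],[2,1.5,0,0,0,0,0]]]'
python3 -c "
from h import *
go([.5085,-.2912,.073],-78.2)"
```

```text
t: 23.83
tcp_pos: [0.5078, -0.2912, 0.0903]
eef_rot: [[-0.002, 0.204, -0.979], [0.001, -0.979, -0.204], [-1.0, -0.001, 0.002]]
ft_force: [-0.0, 0.3, -0.5]
gripper_width: 0.285
t: 24.17
tcp_pos: [0.5078, -0.2913, 0.0753]
eef_rot: [[-0.002, 0.204, -0.979], [0.001, -0.979, -0.204], [-1.0, -0.001, 0.002]]
ft_force: [0.1, 0.4, -2.2]
gripper_width: 0.288
t 24.17 tcp [ 0.5078 -0.2913  0.0753] shift cm [ 0.23  0.01 -0.07] turn [-0.    0.09  0.07] F [ 0.1  0.4 -2.2] w 25.1 dist 0.2
```

```bash
python3 -m crank '[[[2,0.2,0,0,0,0,0],[2,0.4,0,0,0,0,0],[2,0.4,0,0,0,0,0],[2,0.4,0,0,0,0,0]]]'
python3 -m crank '[[[2.4,-0.1,0,0,0,0,0],[3.5,-0.1,0,0,0,0,0],[5,-0.1,0,0,0,0,0],[5,-0.1,0,0,0,0,0],[5,-0.1,0,0,0,0,0]]]'
python3 -m crank '[[[5,0,0,0,0,0,0],[5,-3,0,0,0,0,0],[5,-6,0,0,0,0,0],[5,-9,0,0,0,0,0],[5,-12,0,0,0,0,0]]]'
python3 -m crank '[[[5,0,3,4,0,0,0],[5,0,5,7,0,0,0],[5,0,7,10,0,0,0],[5,0,7,10,0,0,0],[5,0,7,10,0,0,0]]]'
python3 - <<'E'
from h import *
go([.5085,-.2912,.073],-78.2)
np.set_printoptions(precision=4,suppress=True)
for n in("side","top"):
    f=look(n); h=hsv(f)
    cv2.imwrite(f"pics/z_{n}.png",f["pixels"][:,:,::-1])
    m=((h[...,0]<8)|(h[...,0]>170))&(h[...,1]>110)&(h[...,2]>40)
    m=box(m,f,.508,-.292,.09,.06); print(n,"drift",m.sum(),fit(f,m,lambda x,y:cyl(x,y,.066,.111,.013),[.508,-.292],[.004,.004]) if m.sum()>20 else 0)
    c=proj(f,[[.55,-.17,.08]])[0].astype(int)
    cv2.imwrite(f"pics/zz_{n}.png",cv2.resize(f["pixels"][c[1]-70:c[1]+70,c[0]-80:c[0]+80],None,fx=4,fy=4,interpolation=cv2.INTER_CUBIC)[:,:,::-1])
E
```

```text
t: 24.5
tcp_pos: [0.5087, -0.2917, 0.0727]
eef_rot: [[0.0, 0.204, -0.979], [-0.0, -0.979, -0.204], [-1.0, 0.0, -0.0]]
ft_force: [0.1, 0.3, -1.5]
gripper_width: 0.291
t: 24.92
tcp_pos: [0.5088, -0.2917, 0.0738]
eef_rot: [[0.001, 0.204, -0.979], [-0.0, -0.979, -0.204], [-1.0, 0.0, -0.0]]
ft_force: [0.3, 0.4, -0.0]
gripper_width: 0.5
t: 25.33
tcp_pos: [0.5084, -0.2915, 0.1949]
eef_rot: [[-0.0, 0.204, -0.979], [0.0, -0.979, -0.204], [-1.0, -0.0, 0.0]]
ft_force: [0.9, -0.1, -0.5]
gripper_width: 0.575
t: 25.75
tcp_pos: [0.4226, -0.383, 0.1937]
eef_rot: [[-0.001, 0.198, -0.98], [-0.001, -0.98, -0.198], [-1.0, 0.001, 0.001]]
ft_force: [0.2, 0.1, 0.0]
gripper_width: 0.574
t 25.75 tcp [ 0.4226 -0.383   0.1937] shift cm [ 12.05  -7.3  -10.24] turn [-0.35  0.04 -0.04] F [0.2 0.1 0. ] w 49.9 dist 17.4
side drift 262 (array([ 0.5084, -0.291 ]), np.float64(0.9228479862213135))
top drift 76 (array([ 0.5104, -0.2938]), np.float64(0.697147786617279))
```

View pics/zz_side.png

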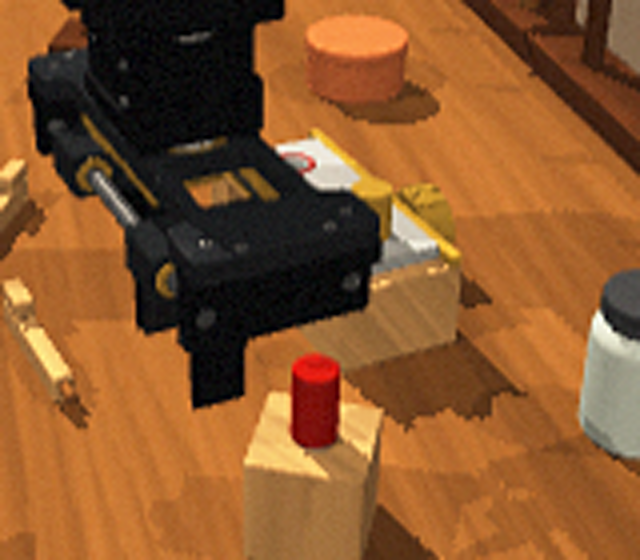

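View pics/z_top.png

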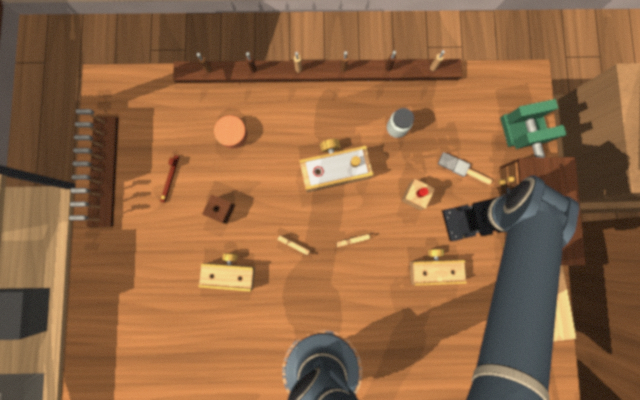

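View pics/z_side.png

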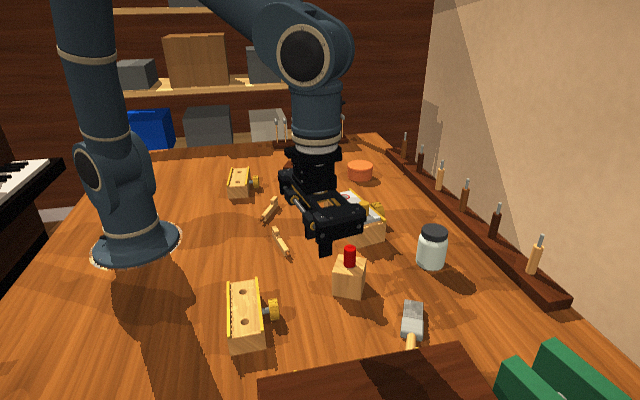

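The drift stands in its pale stand as at the start (top [423,193]), the bolt sits in the plate at [355,161], and the bystanders have not visibly moved. Handing in.

```bash
python3 -c "
from workcell import *
print(job_done()); print(read_state()['t'])"
```

```text
the job is handed in; nothing more can be done
None
the job is handed in; nothing more can be done
```

I did every step in the order asked and handed the job in at about 26 s of the 72 s allowed; it reports no verdict.

- **Drift into the plate:** I pushed it through the red-ringed hole. It stopped at the expected height with about 6 N of contact, and the plate moved about 7.6 mm along the rest.
- **Bolt:** With the drift still in, I fitted the bolt in the other hole. It seated at the expected height with about 15 N of contact.
- **Drift back in its stand:** I pulled the drift out, lowered it into its pale stand, released it and moved the arm clear.

**Last checks:**
- **Drift position:** The side camera put it at (0.508, -0.291), less than 0.5 mm from where it started. The silhouette was the same size, so it looks fully down, although I felt no clear contact force when it reached the bottom.
- **Bolt, plate and bystanders:** By eye in the final pictures, the bolt is seated, the plate lies flat and the bystanders have not moved. I did not measure the plate's alignment again after pulling the drift.

**Disagreements:**
- **Camera offset:** The top camera reads about 2–3 mm off from the side camera, which agreed with the arm to about 1 mm, so I worked from the side camera.
- **Drift while in the plate:** The side camera's fit of the drift was about 6 mm off the arm's own reading, probably because the red ring was counted as part of it. I relied on the arm's reading and the contact height there.

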